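# Close up a falling-film cell and set its slope on the sine plate

### The arm

A 6-joint arm with a two-finger parallel gripper is mounted at the origin on the work surface. World frame = base frame: x ahead of the robot, y to its left, z up, the work surface at z = 0. Lengths are in m, angles in rad, forces in N, time in s.
With the tool pointing down it reaches from about 0.275 to 0.825 m from the base axis. Payload 5.2 kg.
Tool frame: the origin (TCP) lies on the centre line of the jaws, within the pads' length; the fingertips stand bot.tip_reach ahead of it and the grasp point (between the pads) lies 8 mm behind it (bot.tip_reach is the distance from the TCP to the fingertips, in m); z points along the fingers, y is the line along which they close (so a half turn about z gives the same grasp; the last joint's range is limited). The gripper opens to 93 mm and grips with 3 to 60 N. Pads are 15 mm wide; open, the fingers measure 128 mm over their backs; the gripper's body (75 mm by 188 mm) begins 65 mm behind the grasp point.
Start: joints at [1.128, 0.259, 1.535, -0, 1.348, -0.203], TCP at [0.131, 0.534, 0.23] pointing down, gripper open.
Joint ranges: [-3.14, 3.14], [-0.91, 2.08], [0.19, 2.58], [-1.22, 4.36], [0.22, 2.71], [-3.12, 3.12]. Speed limits (rad/s): [2.57, 2.57, 3.14, 3.14, 3.14, 3.14].

### API

Orientations are given as a rotation vector (axis times angle).
In Python, from plant import bot, imaging, workorder gives the robot as it stands.
- The arm moves only by the tool servo_tool, never from a script. Its argument "plan" is text: rows parted by semicolons, each of 7 numbers parted by spaces: the closure in counts, from 0 (fully open) to 255 (shut), then the shift along the tool's x, y, z in cm, then the turn, a rotation vector about the tool's x, y, z in degrees. A call has 1 to 8 rows; each row shifts and turns the commanded pose from where the row before left it, along the tool's axes as they then stand; what a row does not reach is not made up. A row lasts 1/8 s, in which the tool goes at most 62.5 mm and 10.7 degrees, less where a joint would pass 70% of its speed; a pose out of reach is approached as far as the arm can. A call is refused whole if a number of a shift passes 6.25 or a number of a turn 10.7, either way. A call with a gripper value outside its range is refused whole. The fingers move at their own pace and stop on an object; "grip_force" is the grip in N (left out, the last holds). Time passes only in rows, so rows that do not move let the fingers close. It gives the time, the measured TCP pose, the force, the opening and the grip force at its end, in the units of the state.
- bot.sense(): the state, without advancing time (a new reading comes with each control period).
- imaging.camera(name): name is "side" or "top"; returns a dict with "frame" (480x640x3 uint8, blue, green, red), "fx", "fy", "cx", "cy" (pixels), "world_from_camera" (4x4, takes a point from camera to world coordinates). Camera axes: x right, y down, z forward; pixel columns grow to the right and rows downward; lengths in m; the calibration is good to about 2 mm. A picture is of the moment at which its call begins. There is no depth.
- workorder.job_done(): hands the job in; it is judged then, once.
The state is a dict: "t": time; "qpos": joint angles; "dq": joint speeds; "joint_efforts": joint torques, N m; "tool_pos": TCP position; "tcp_rot": TCP orientation; "wrist_force": force on the tool from outside, world axes, zero at the start; "torque": the same for the moment, N m; "opening": opening from 0.0 (shut) to 1.0 (fully open); "gripper_force": force on a finger pad.
Only numpy, scipy, OpenCV 4.12 (cv2) and the standard library are available. Lean on these libraries where they do the work, as an engineer would, in place of code of your own. Each camera call takes 0.05 s, during which the arm holds its last target. There are 200 camera calls.

### The job

Get the falling-film cell ready for a run. While the sine plate still lies flat, tighten the four wing screws of the cell cover evenly and in cross order (diagonally opposite screw next): once round to about half of their travel, then once round fully home. Then set the slope: lift the plate by its ball knob, stack every gauge block that is laid out on the bench flat in the middle of the ground pad, one squarely over the other, and let the plate down so that its roller rests on the stack; leave the glassware, bottles and balance weight where they are.

Things in the scene. Friction and masses are not known exactly. Their poses are not given: they have to be found in the camera images.
- pad (a point): Centre of the bright ground gauge pad (80 x 100 mm) on top of the dark steel sine plate base, at the height of the pad's surface (22 mm above the bench; the base around it is 2 mm lower). The base is fixed to the bench, a slab 260 x 150 mm. This point's axes are the base's: x runs along the base from the free end towards the hinge, y along the hinge, z up.
- hinge (a point): Middle of the hinge line of the sine plate, 32 mm above the bench, 195 mm from the pad centre along the base's x; the hinge line runs along this point's y axis. Axes as for the pad.
- plate (a joint): Tilt of the sine plate in rad: 0 lying flat, grows as its free end is lifted, stop at 1.25. The hinge is stiff and damped: the plate stays where it is left above about 1 rad; released lower than that it sinks slowly by its own weight. About 8 N at the ball knob lifts it. The plate (steel, 224 x 128 x 14 mm) carries the cell, an aluminium box 150 x 110 mm whose windowed cover lies 91 mm above the bench while the plate is flat, with a wing screw at each corner.
- roller: Steel roller, 20 mm diameter, 124 mm long, under the free end of the sine plate; origin at its middle. Its axis is 200 mm from the hinge line (the sine length) and level with it when the plate is flat; it then rests on the pad. On a stack of height h the plate's tilt is asin(h / 200 mm), and the roller then touches the stack within 5 mm of the pad's centre line.
- knob (a point): Centre of the black ball knob, 32 mm diameter, on a thin stalk at the plate's free end, by which the plate is lifted; it moves with the plate, 257 mm out from the hinge line along the plate and 23 mm above it. Best pinched from above with the fingers closing along the hinge's direction, so that the ball can turn between them while the plate swings; there is no room for a wide gripper lengthwise, over the cell.
- wing1 (a joint): Wing screw 1 of the cell cover (free end, base's -y side; neighbours are wing screws 2 and 4, diagonally opposite is 3): turn in rad from slack, 0 to 1.7 at its stop (fully tight). Grows clockwise as seen from above; starts at 0 to 0.2, about 0.06 N m of drag, stays where left.
- wing1_grip (a point): Grip point of wing screw 1, on its axis, 24 mm above the cell cover and 8 mm below the top of the wings. The wings are 42 mm across and 8 mm thick; this point's x axis runs along the wings (turning with them), its z axis is the screw axis. The screws stand 120 mm apart along the plate and 84 mm across.
- wing2 (a joint): Wing screw 2 of the cell cover (hinge end, -y side; neighbours are wing screws 1 and 3, diagonally opposite is 4): turn in rad from slack, 0 to 1.7 at its stop (fully tight). Grows clockwise as seen from above; starts at 0 to 0.2, about 0.06 N m of drag, stays where left.
- wing2_grip (a point): Grip point of wing screw 2, on its axis, 24 mm above the cell cover and 8 mm below the top of the wings. The wings are 42 mm across and 8 mm thick; this point's x axis runs along the wings (turning with them), its z axis is the screw axis. The screws stand 120 mm apart along the plate and 84 mm across.
- wing3 (a joint): Wing screw 3 of the cell cover (hinge end, +y side; neighbours are wing screws 2 and 4, diagonally opposite is 1): turn in rad from slack, 0 to 1.7 at its stop (fully tight). Grows clockwise as seen from above; starts at 0 to 0.2, about 0.06 N m of drag, stays where left.
- wing3_grip (a point): Grip point of wing screw 3, on its axis, 24 mm above the cell cover and 8 mm below the top of the wings. The wings are 42 mm across and 8 mm thick; this point's x axis runs along the wings (turning with them), its z axis is the screw axis. The screws stand 120 mm apart along the plate and 84 mm across.
- wing4 (a joint): Wing screw 4 of the cell cover (free end, +y side; neighbours are wing screws 1 and 3, diagonally opposite is 2): turn in rad from slack, 0 to 1.7 at its stop (fully tight). Grows clockwise as seen from above; starts at 0 to 0.2, about 0.06 N m of drag, stays where left.
- wing4_grip (a point): Grip point of wing screw 4, on its axis, 24 mm above the cell cover and 8 mm below the top of the wings. The wings are 42 mm across and 8 mm thick; this point's x axis runs along the wings (turning with them), its z axis is the screw axis. The screws stand 120 mm apart along the plate and 84 mm across.
- block1_mid (a point): Centre of a loose steel gauge block, 66 mm long (its x), 56 mm wide (its y) and 22 mm thick (its z), lying flat on the bench. May be absent.
- block2_mid (a point): Centre of a loose steel gauge block, 66 mm long (its x), 56 mm wide (its y) and 19 mm thick (its z), lying flat on the bench. May be absent.
- block3_mid (a point): Centre of a loose steel gauge block, 66 mm long (its x), 56 mm wide (its y) and 16 mm thick (its z), lying flat on the bench. May be absent.
- block4_mid (a point): Centre of a loose steel gauge block, 66 mm long (its x), 56 mm wide (its y) and 13 mm thick (its z), lying flat on the bench. May be absent.
- weight: Bystander: brass 500 g balance weight, 38 mm diameter, 54 mm high, standing among the gauge blocks; origin at the centre of its underside. Leave it alone.
- amber: Bystander: amber reagent bottle, 72 mm diameter, 150 mm high; origin at the centre of its underside. Leave it alone.
- wash: Bystander: white wash bottle, 68 mm diameter, 170 mm high; origin at the centre of its underside. Leave it alone.
- beaker: Bystander: glass beaker, 72 mm diameter, 95 mm high; origin at the centre of its underside. Leave it alone.
- flask: Bystander: conical glass flask, 86 mm diameter, 124 mm high; origin at the centre of its underside. Leave it alone.
- dish: Bystander: shallow glass dish, 76 mm diameter, 16 mm high; origin at the centre of its underside. Leave it alone.
Not all that is in view belongs to the job. Leave any green look-alike of the part that bears block4_mid alone. What is shaped like the part that bears block2_mid but orange is not meant.

How it is judged:
On the way:
1. all four wing screws are fully tight (past 1.5 rad of 1.7) while the sine plate lies flat (value of joint each of wing1, wing2, wing3, wing4 above 1.5 rad and value of joint plate below 0.03 rad), for 0.2 s.
At the end, for the whole second after the job is handed in: All wing screws past 1.5 of 1.7 rad; every gauge block present flat (within 0.06 rad), at rest, its centre within 15 mm of the pad's centre seen from above, so all in one stack; the roller bears on the stack (over 0.5 N), plate at rest between 0.1 and 0.35 rad (value of joint each of wing1, wing2, wing3, wing4 above 1.5 rad and horizontal distance between each of block1_mid, block2_mid, block3_mid, block4_mid and pad below 0.015 m and angle between each of block1_mid, block2_mid, block3_mid, block4_mid's own z axis and vertical below 0.06 rad and linear speed of each of block1, block2, block3, block4 below 0.02 m/s and (contact force between roller and block1 above 0.5 N or contact force between roller and block2 above 0.5 N or contact force between roller and block3 above 0.5 N or contact force between roller and block4 above 0.5 N) and value of joint plate between 0.1 and 0.35 rad and velocity of joint plate below 0.02 rad/s); the robot touches nothing.
It fails at once if out of cross order in the first round: two neighbouring screws past 0.4 rad while the two others are below it ((value of joint each of wing1, wing2 above 0.4 rad and value of joint each of wing3, wing4 below 0.4 rad) or (value of joint each of wing2, wing3 above 0.4 rad and value of joint each of wing4, wing1 below 0.4 rad) or (value of joint each of wing3, wing4 above 0.4 rad and value of joint each of wing1, wing2 below 0.4 rad) or (value of joint each of wing4, wing1 above 0.4 rad and value of joint each of wing2, wing3 below 0.4 rad)).
It fails at once if out of cross order in the second round: two neighbouring screws past 1.35 rad while the two others are below it ((value of joint each of wing1, wing2 above 1.35 rad and value of joint each of wing3, wing4 below 1.35 rad) or (value of joint each of wing2, wing3 above 1.35 rad and value of joint each of wing4, wing1 below 1.35 rad) or (value of joint each of wing3, wing4 above 1.35 rad and value of joint each of wing1, wing2 below 1.35 rad) or (value of joint each of wing4, wing1 above 1.35 rad and value of joint each of wing2, wing3 below 1.35 rad)).
It fails at once if uneven: a screw past 1.35 rad while another is still below 0.4 rad (value of joint any of wing1, wing2, wing3, wing4 above 1.35 rad and value of joint any of wing1, wing2, wing3, wing4 below 0.4 rad).
It fails at once if a bystander moved by more than 40 mm (distance of any of weight, amber, wash, beaker, flask, dish from where it was at the start of the episode above 0.04 m).
Of block1, block2, block3, block4 only 2 to 3 are there at a start; the rules pass over those that are not, and their reading is None.
At some moment in a run one of block1, block2, block3, block4 may be knocked a few centimetres aside while the robot is not near it.
Once in a run the grip may slacken for a moment while it holds something.
It also fails if it takes over 210 s, if anything falls off the work surface, if the arm or the gripper's body presses on something with over 40 N, if the wrist force passes 120 N, or if a joint passes its speed limit or range.

## Working session

There is one attempt and no reset: what is moved stays moved. The work goes in short steps, Python scripts to look and compute and a tool call to move; the robot and the scene stay as the last step left them, time stands still between calls to the robot, and variables do not carry over. Pictures are saved under pics/ and viewed, at most 14 in all, crops included, and the job is handed in when it is done.

Besides the shell and the picture viewer there is one more tool, called after ">>>" as name(argument=value, ...) on one line, values as JSON. servo_tool: Moves the arm, as the interface text tells. Its arguments: {"type":"object","properties":{"plan":{"type":"string"},"grip_force":{"type":"number"}},"required":["plan"]}

```bash
mkdir -p pics; ls
python3 - <<'E'
from plant import bot, imaging, workorder
import cv2, numpy as np
np.set_printoptions(precision=4,suppress=True)
print(bot.sense(), bot.tip_reach)
for n in("top","side"):
    c=imaging.camera(n); cv2.imwrite(f"pics/{n}0.png",c["frame"]); print(n,c["fx"],c["fy"],c["cx"],c["cy"]); print(c["world_from_camera"])
E
```

```text
pics
{'t': 0.0, 'qpos': array([ 1.1282,  0.2593,  1.5361, -0.    ,  1.348 , -0.2028]), 'dq': array([ 0.0012, -0.0019,  0.0008,  0.0023,  0.0011, -0.0004]), 'joint_efforts': array([ -0.0009, -43.731 , -28.4   ,   0.0716,   0.0416,  -0.0002]), 'tool_pos': array([0.1304, 0.5338, 0.2288]), 'tcp_rot': array([-0.3757, -3.1185,  0.0027]), 'wrist_force': array([-1.0063,  0.6787,  0.2714]), 'torque': array([-0.0733, -0.0039, -0.0188]), 'gripper_force': 0.0, 'opening': 1.0010729996504726} 0.011
top 562.9511078052891 562.9511078052891 322.95697783546217 237.68316862768907
[[-0.0184 -0.985   0.1713  0.3105]
 [-0.9998  0.0191  0.0024 -0.064 ]
 [-0.0057 -0.1713 -0.9852  1.5893]
 [ 0.      0.      0.      1.    ]]
side 586.5850930222665 586.5850930222665 327.7874901269902 241.68822896320492
[[ 0.8386 -0.3292  0.434   0.0253]
 [-0.5447 -0.4997  0.6735 -0.8658]
 [-0.0048 -0.8012 -0.5984  0.8441]
 [ 0.      0.      0.      1.    ]]
```

View pics/top0.png

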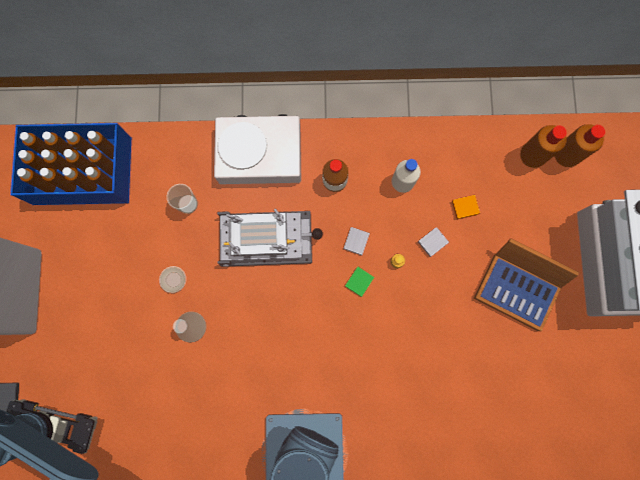

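View pics/side0.png

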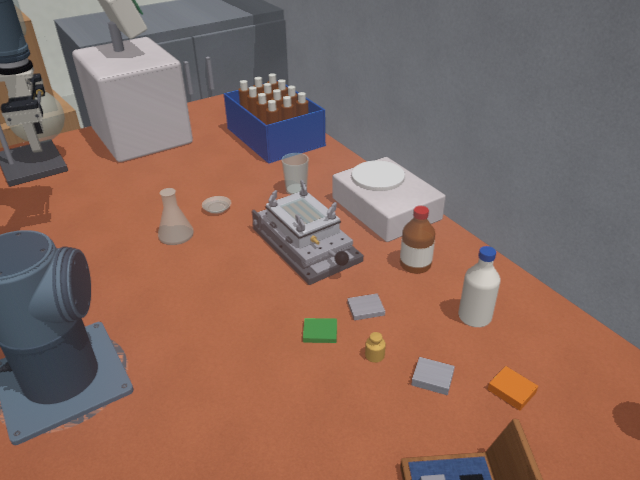

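The top view shows the sine plate at (265,240) with its knob at (317,234) on the right, so base x points left in the image (world +y). Two grey gauge blocks lie at (357,241) and (433,242). The green look-alike is at (360,282), the orange one at (466,207) and the weight at (398,261). The side view agrees.

```bash
cat > h.py <<'E'
from plant import bot, imaging, workorder
import cv2, numpy as np
from scipy.spatial.transform import Rotation as R
np.set_printoptions(precision=4,suppress=True)
def ray(c,u,v):
    T=c["world_from_camera"]; d=T[:3,:3]@[(u-c["cx"])/c["fx"],(v-c["cy"])/c["fy"],1]; return T[:3,3],d
def at(c,u,v,z):
    o,d=ray(c,u,v); return o+d*(z-o[2])/d[2]
def proj(c,p):
    T=c["world_from_camera"]; q=T[:3,:3].T@(np.asarray(p)-T[:3,3]); return np.array([c["fx"]*q[0]/q[2]+c["cx"],c["fy"]*q[1]/q[2]+c["cy"]])
def tri(a,pa,b,pb):
    o1,d1=ray(a,*pa);o2,d2=ray(b,*pb);s=np.linalg.lstsq(np.c_[d1,-d2],o2-o1,rcond=None)[0]
    p,q=o1+d1*s[0],o2+d2*s[1]; return (p+q)/2,np.linalg.norm(p-q)
def crop(c,x,y,w,h,k,name):
    f=cv2.resize(c["frame"][y:y+h,x:x+w],None,fx=k,fy=k,interpolation=cv2.INTER_CUBIC)
    cv2.imwrite(f"pics/{name}.png",f)
E
python3 - <<'E'
from h import *
t=imaging.camera("top"); s=imaging.camera("side")
crop(t,210,195,115,85,6.9,"t1"); crop(t,335,195,150,105,5.3,"t2"); crop(s,245,175,125,105,5.7,"s1")
E
```

```text
(no output)
```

View pics/t1.png

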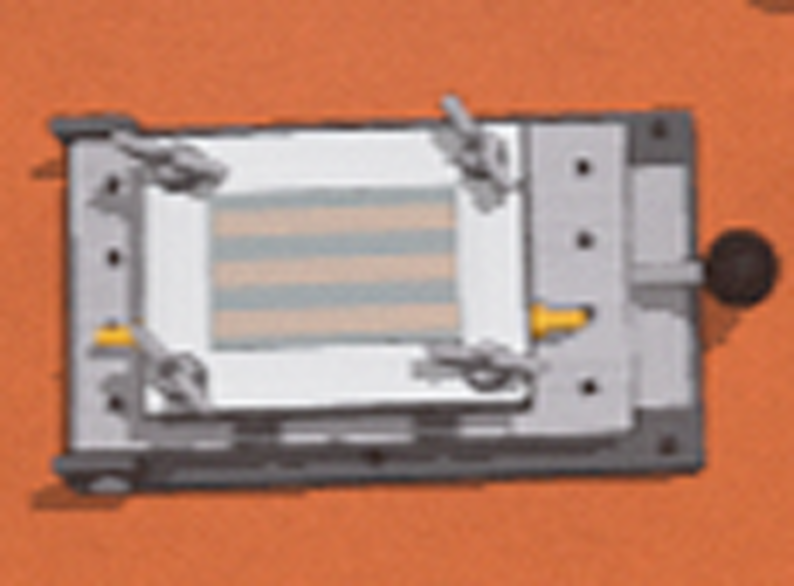

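View pics/t2.png

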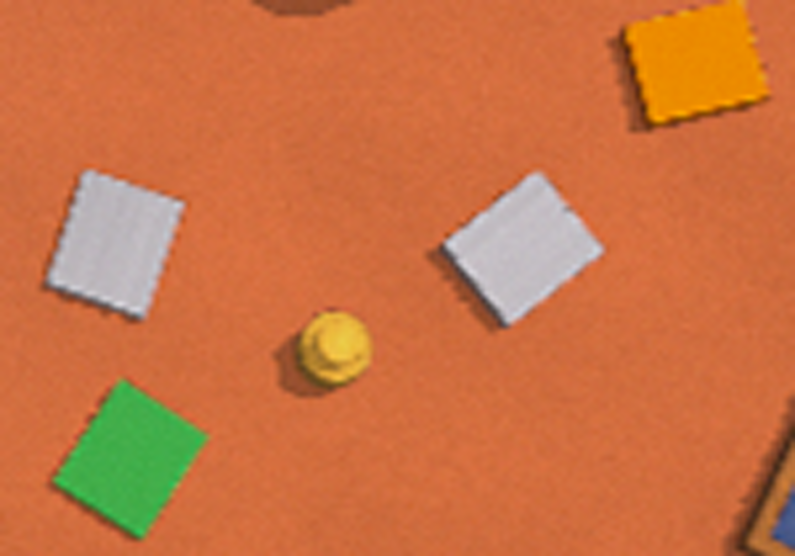

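View pics/s1.png

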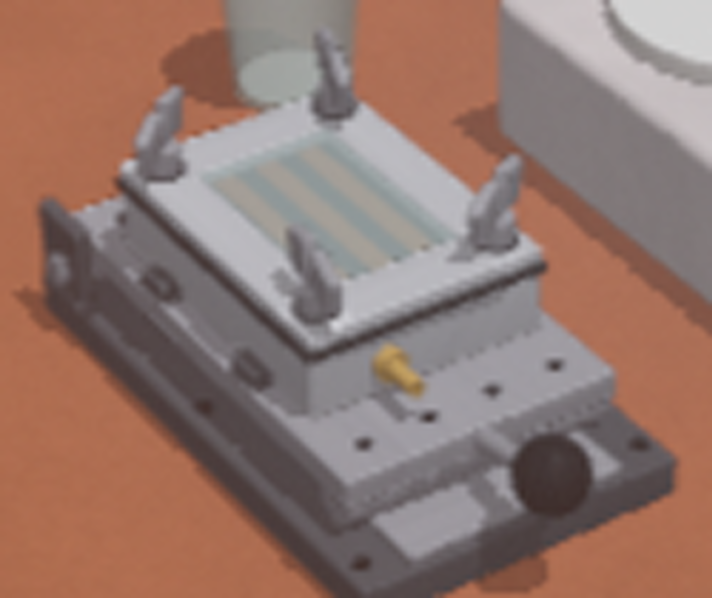

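Crop t1 (6.9x from 210,195) shows the base's free-end corners at (693,112) and (703,468) and the knob at (740,268). The wings are at: 1 (450,100)-(490,200), 2 (115,138)-(225,180), 3 (135,335)-(205,405), 4 (420,368)-(525,372). In crop t2, only the two grey blocks fit the gauge blocks: left (115,245) and right (523,248). The green and orange ones are look-alikes.

```bash
cat > fit.py <<'E'
from h import *
from scipy.optimize import least_squares
t=imaging.camera("top"); s=imaging.camera("side")
T=lambda u,v:(u/6.9+210,v/6.9+195)
S=lambda u,v:(u/5.7+245,v/5.7+175)
# params: pad x,y, yaw(base x), free-end offset e, cell centre offset c (both along base x from pad)
def W(p,q):
    c,n=np.cos(p[2]),np.sin(p[2]); return np.array([p[0]+c*q[0]-n*q[1],p[1]+n*q[0]+c*q[1],q[2]])
def pts(p):
    e,c=p[3],p[4]
    o=[(t,T(740,268),(-.062,0,.055)),(s,S(552,473),(-.062,0,.055)),
     (t,T(693,112),(e,-.075,.02)),(t,T(703,468),(e,.075,.02)),(s,S(675,460),(e,-.075,.02)),
     (t,T(526,122),(c-.075,-.055,.091)),(t,T(531,400),(c-.075,.055,.091)),(t,T(148,408),(c+.075,.055,.091)),
     (s,S(545,265),(c-.075,-.055,.091)),(s,S(310,352),(c-.075,.055,.091)),(s,S(120,168),(c+.075,.055,.091))]
    for a,b,u in((-.06,-.042,(470,150)),(.06,-.042,(170,160)),(.06,.042,(170,370)),(-.06,.042,(472,370))):
        o.append((t,T(*u),(c+a,b,.119)))
    for a,b,u in((-.06,-.042,(497,240)),(.06,-.042,(335,110)),(.06,.042,(165,170)),(-.06,.042,(318,310))):
        o.append((s,S(*u),(c+a,b,.094)))
    return o
def res(p): return np.concatenate([proj(c,W(p,q))-u for c,u,q in pts(p)])
if __name__=="__main__":
    r=least_squares(res,[.47,.03,1.57,-.05,.09],loss="soft_l1")
    print(r.x,r.cost); print(res(r.x).reshape(-1,2).round(1).tolist())
    p=r.x
    for n,(a,b) in enumerate(((-.06,-.042),(.06,-.042),(.06,.042),(-.06,.042))): print("wing",n+1,W(p,(p[4]+a,b,.115)))
    print("knob",W(p,(-.062,0,.055)),"hinge",W(p,(.195,0,.032)))
    for n,pp in((1,((450,100),(490,200))),(2,((115,138),(225,180))),(3,((135,335),(205,405))),(4,((420,368),(525,372)))):
        a,b=[at(t,*T(*x),.123) for x in pp]; d=b-a; print(n,np.linalg.norm(d),(a+b)/2,np.degrees(np.arctan2(d[1],d[0]))%180)
    B=lambda u,v:(u/5.3+335,v/5.3+195)
    for q in ([(88,170),(185,205),(142,320),(45,287)],[(538,171),(603,248),(507,327),(443,243)],[(625,30),(740,0),(770,98),(652,127)],[(122,378),(208,437),(140,538),(52,480)]):
        P=np.array([at(t,*B(*x),.018) for x in q]); e=np.diff(np.vstack([P,P[:1]]),axis=0)
        print("blk",P.mean(0),np.linalg.norm(e,axis=1),np.degrees(np.arctan2(e[:,1],e[:,0])))
    print("weight",at(t,*B(338,345),.05),"amber",at(t,335,165,.15),"wash",at(t,411,165,.17))
E
python3 fit.py
```

```text
[ 0.5868  0.0171  1.5866 -0.0443  0.0949] 10.96294485470831
[[0.1, 0.2], [-0.9, 0.7], [0.1, -0.6], [0.2, -0.1], [-0.1, -0.4], [0.2, 0.2], [0.4, -0.1], [0.2, 0.7], [-0.4, -2.4], [-0.6, -1.5], [-0.8, -0.3], [2.1, -1.1], [0.7, -1.0], [0.9, -0.4], [2.5, -2.0], [-0.4, -0.3], [-0.1, -0.8], [-0.7, -0.5], [-0.6, -0.5]]
wing 1 [0.6283 0.0526 0.115 ]
wing 2 [0.6264 0.1726 0.115 ]
wing 3 [0.5424 0.1713 0.115 ]
wing 4 [0.5443 0.0513 0.115 ]
knob [ 0.5878 -0.0449  0.055 ] hinge [0.5837 0.2121 0.032 ]
1 0.042550731189956885 [0.6244 0.0579 0.123 ] 21.00230491430699
2 0.04602588054615144 [0.6231 0.1737 0.123 ] 67.80408277204471
3 0.03860682133108995 [0.5407 0.173  0.123 ] 44.38483949991894
4 0.04018568220629898 [0.5385 0.0574 0.123 ] 86.69098915338057
blk [ 0.5716 -0.1554  0.018 ] [0.0551 0.0665 0.0544 0.0676] [-111.3497  158.0293   69.872   -21.3421]
blk [ 0.5664 -0.3727  0.018 ] [0.0534 0.0675 0.0558 0.065 ] [-142.6449  127.9      34.7409  -54.1306]
blk [ 0.6647 -0.4716  0.018 ] [0.0649 0.0559 0.0659 0.0549] [ -76.2649 -166.9642  102.8469   11.9626]
blk [ 0.4577 -0.1603  0.018 ] [0.0549 0.0645 0.0552 0.0657] [-125.9031  144.4566   55.4107  -35.7716]
weight [ 0.5115 -0.2678  0.05  ] amber [ 0.756 -0.096  0.15 ] wash [ 0.7458 -0.2943  0.17  ]
```

Run:
```python
from h import *
t=imaging.camera("top"); s=imaging.camera("side")
W=[(.6283,.0526),(.6264,.1726),(.5424,.1713),(.5443,.0513)]; A=[21,67.8,44.4,86.7]
rows=[]
for c in(t,s):
    r=[]
    for (x,y),a in zip(W,A):
        u=np.round(proj(c,(x,y,.115))).astype(int); k=11
        f=cv2.resize(c["frame"][u[1]-9:u[1]+9+1,u[0]-9:u[0]+9+1],None,fx=k,fy=k,interpolation=cv2.INTER_CUBIC)
        d=np.array([np.cos(np.radians(a)),np.sin(np.radians(a)),0])*.021
        for q,col in(((x,y,.091),(255,0,0)),((x,y,.123),(0,0,255)),(np.array((x,y,.123))+d,(0,200,0)),(np.array((x,y,.123))-d,(0,200,0))):
            p=((proj(c,q)-u+9+.5)*k).astype(int); cv2.drawMarker(f,tuple(int(i) for i in p),col,cv2.MARKER_CROSS,9,1)
        r.append(cv2.copyMakeBorder(f[:198,:198],0,0,0,1,cv2.BORDER_CONSTANT))
    rows.append(np.hstack(r))
cv2.imwrite("pics/w.png",np.vstack(rows))
```

```text
(no output)
```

View pics/w.png

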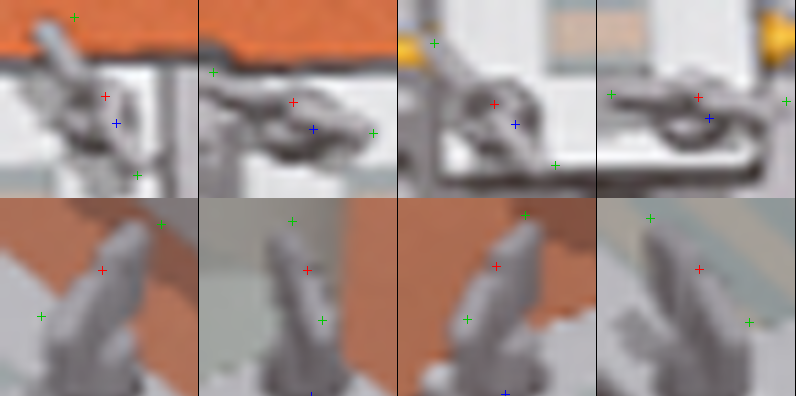

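The overlay puts the fitted screw axes within about 1 px of the wings in both views. Wing 1 could be at 21-40 deg, so I'll start its grip at 30. The pads will align with the blade as they close.

```bash
cat >> h.py <<'E'
def go(x,y,z,psi=None):
    "total shift (cm, tool axes as they stand) and then turns (deg) that take the tool upright at x,y,z, yaw psi of tool x"
    s=bot.sense(); M=R.from_rotvec(s["tcp_rot"]); p=s["tool_pos"]
    m=M.as_matrix(); cur=np.degrees(np.arctan2(m[1,0],m[0,0]))
    d=M.inv().apply(np.array([x,y,z])-p)*100
    if psi is None: psi=cur
    dz=(cur-psi+180)%360-180
    a=np.radians(cur); G=np.array([[np.cos(a),np.sin(a),0],[np.sin(a),-np.cos(a),0],[0,0,-1]]).T
    t=(M.inv()*R.from_matrix(G.T)).as_rotvec(degrees=True)
    print("t %.2f pos"%s["t"],p,"psi %.1f"%cur,"q6 %.2f"%s["qpos"][5],"| shift cm",d.round(2),"| turn z %.1f"%dz,"tilt",t.round(1),"| F",s["wrist_force"].round(1),"M",s["torque"].round(3),"open mm %.1f"%(93*s["opening"]),"gf %.1f"%s["gripper_force"])
E
python3 -c "
from h import *
go(.6283,.0526,.2,30)"
```

```text
t 0.40 pos [0.1306 0.5342 0.2295] psi 166.3 q6 -0.20 | shift cm [-59.79 -34.96   2.96] | turn z 136.3 tilt [-0. -0.  0.] | F [0.7 0.1 0.6] M [-0.014  0.031 -0.004] open mm 93.0 gf 0.0
```

>>> servo_tool(plan="159 -4.27 -2.5 0 0 0 0;159 -4.27 -2.5 0 0 0 0;159 -4.27 -2.5 0 0 0 0;159 -4.27 -2.5 0 0 0 0;159 -4.27 -2.5 0 0 0 0;159 -4.27 -2.5 0 0 0 0;159 -4.27 -2.5 0 0 0 0;159 -4.27 -2.5 0 0 0 0", grip_force=20)

```text
t: 1.4
tool_pos: [0.416, 0.2576, 0.2299]
tcp_rot: [0.376, 3.119, 0.001]
wrist_force: [-0.1, 0.0, 0.1]
opening: 0.378
gripper_force: 0.0
```

>>> servo_tool(plan="159 -4.27 -2.5 0 0 0 0;159 -4.27 -2.5 0 0 0 0;159 -4.27 -2.5 0 0 0 0;159 -4.27 -2.5 0 0 0 0;159 -4.27 -2.5 0 0 0 0;159 -4.27 -2.5 0 0 0 0;159 0 0 0 0 0 10.5;159 0 0 0 0 0 10.5")

```text
t: 2.4
tool_pos: [0.6285, 0.0514, 0.229]
tcp_rot: [-0.949, -2.994, 0.0]
wrist_force: [-0.2, 0.1, -0.0]
opening: 0.372
gripper_force: 0.0
```

>>> servo_tool(plan="159 0 0 0 0 0 10.5;159 0 0 0 0 0 10.5;159 0 0 0 0 0 10.5;159 0 0 0 0 0 10.5;159 0 0 0 0 0 10.5;159 0 0 0 0 0 10.5;159 0 0 0 0 0 10.5;159 0 0 0 0 0 10.5")

```text
t: 3.4
tool_pos: [0.6281, 0.0524, 0.2295]
tcp_rot: [-2.708, -1.592, 0.0]
wrist_force: [0.8, 0.4, -0.1]
opening: 0.375
gripper_force: 0.0
```

>>> servo_tool(plan="159 0 0 0 0 0 10.5;159 0 0 0 0 0 10.5;159 0 0 0 0 0 10.5;159 0 0 0 0 0 0;159 0 0 0 0 0 0")

```text
t: 4.03
tool_pos: [0.6281, 0.0523, 0.2296]
tcp_rot: [-3.035, -0.812, 0.0]
wrist_force: [0.3, 0.1, 0.5]
opening: 0.374
gripper_force: 0.0
```

```bash
python3 -c "
from h import *
go(.6283,.0526,.16,30)
t=imaging.camera('top'); s=imaging.camera('side')
crop(s,200,90,200,180,4,'a1')"
```

```text
t 4.03 pos [0.6281 0.0523 0.2296] psi 30.0 q6 0.95 | shift cm [ 0.03 -0.02  6.96] | turn z -0.0 tilt [-0.  0. -0.] | F [0.3 0.1 0.5] M [-0.046  0.142  0.022] open mm 34.8 gf 0.0
```

>>> servo_tool(plan="159 0 0 4.0 0 0 0;159 0 0 4 0 0 0;159 0 0 0 0 0 0;159 0 0 0 0 0 0")

```text
t: 4.62
tool_pos: [0.6291, 0.0522, 0.1511]
tcp_rot: [3.035, 0.808, 0.003]
wrist_force: [-0.3, 0.2, 0.1]
opening: 0.375
gripper_force: 0.0
```

```bash
python3 -c "
from h import *
go(.6283,.0526,.11,30)
s=imaging.camera('side')
crop(s,230,140,150,120,5.2,'a2')"
```

```text
t 4.62 pos [0.6291 0.0522 0.1511] psi 29.8 q6 0.96 | shift cm [-0.06 -0.08  4.11] | turn z -0.2 tilt [ 0.1 -0.1 -0. ] | F [-0.3  0.2  0.1] M [-0.027  0.115 -0.021] open mm 34.9 gf 0.0
```

View pics/a2.png

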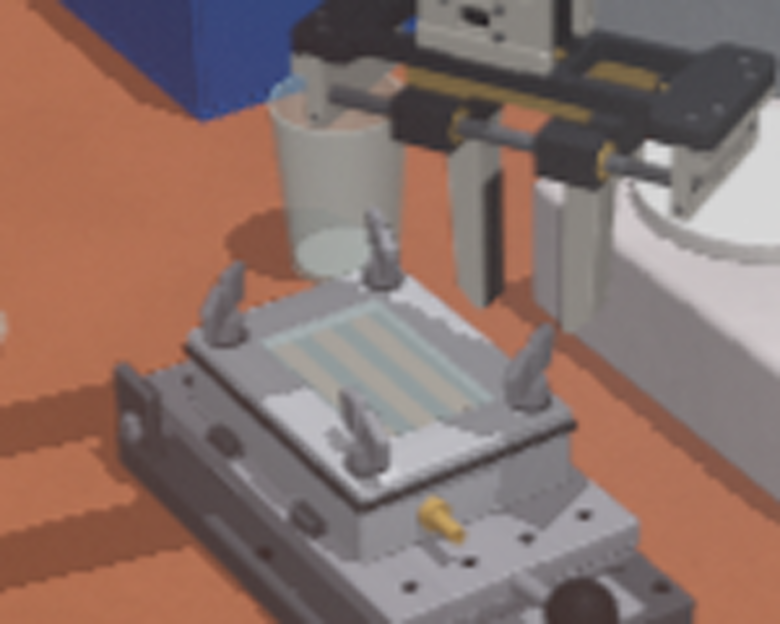

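Crop a2 shows the fingertips at (485,305) and (580,330), straddling wing 1 at (530,370). I'll lower and close.

>>> servo_tool(plan="159 0 0 2.0 0 0 0;159 0 -0.05 2.1 0 0 0;159 0 0 0 0 0 0;255 0 0 0 0 0 0;255 0 0 0 0 0 0;255 0 0 0 0 0 0;255 0 0 0 0 0 0;255 0 0 0 0 0 0", grip_force=15)

```text
t: 5.68
tool_pos: [0.6278, 0.0541, 0.1097]
tcp_rot: [-3.035, -0.807, -0.001]
wrist_force: [-2.7, 4.1, 4.6]
opening: 0.087
gripper_force: 14.9
```

```bash
python3 -c "
from h import *
go(.6283,.0526,.11,30)
t=imaging.camera('top'); s=imaging.camera('side')
crop(s,270,150,100,80,6,'a3')"
```

```text
t 5.67 pos [0.6278 0.0541 0.1097] psi 29.8 q6 0.96 | shift cm [-0.03  0.15 -0.03] | turn z -0.2 tilt [-0.1 -0.1  0. ] | F [-2.7  4.1  4.6] M [0.776 0.555 0.077] open mm 8.1 gf 14.9
```

View pics/a3.png

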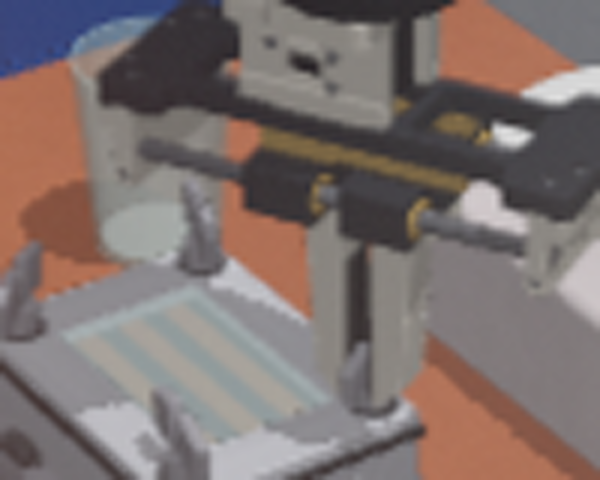

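The opening reads 8.1 mm, so the pads are flat on the blade. The axis sits about 2 mm further to +y. I'll re-centre and turn 42 deg.

>>> servo_tool(plan="255 0 -0.2 0 0 0 0;255 0 0 0 0 0 10.5;255 0 0 0 0 0 10.5;255 0 0 0 0 0 10.5;255 0 0 0 0 0 10.5;255 0 0 0 0 0 0;255 0 0 0 0 0 0", grip_force=20)

```text
t: 6.65
tool_pos: [0.6276, 0.0554, 0.1096]
tcp_rot: [-3.122, 0.335, -0.003]
wrist_force: [-1.4, 3.6, 4.8]
opening: 0.086
gripper_force: 20.0
```

```bash
python3 -c "
from h import *
go(.5424,.1733,.15,44)"
```

```text
t 6.65 pos [0.6276 0.0554 0.1096] psi -12.2 q6 1.69 | shift cm [-10.82  -9.72  -4.04] | turn z -56.2 tilt [-0.1 -0.1  0. ] | F [-1.4  3.6  4.8] M [ 0.694  0.265 -0.05 ] open mm 8.0 gf 20.0
```

>>> servo_tool(plan="159 0 0 0 0 0 0;159 0 0 0 0 0 0;159 0 0 0 0 0 0;159 0 0 -2 0 0 0;159 0 0 -2 0 0 0;159 -3.6 -3.24 0 0 0 0;159 -3.6 -3.24 0 0 0 0;159 -3.6 -3.24 0 0 0 0", grip_force=15)

```text
t: 7.65
tool_pos: [0.5411, 0.173, 0.1485]
tcp_rot: [3.123, -0.336, -0.0]
wrist_force: [0.0, 0.9, 0.3]
opening: 0.38
gripper_force: 0.0
```

>>> servo_tool(plan="159 0 0 0 0 0 -9.4;159 0 0 0 0 0 -9.4;159 0 0 0 0 0 -9.4;159 0 0 0 0 0 -9.4;159 0 0 0 0 0 -9.4;159 0 0 0 0 0 -9.2;159 0 0 0 0 0 0;159 0 0 0 0 0 0")

```text
t: 8.65
tool_pos: [0.542, 0.1722, 0.1486]
tcp_rot: [2.915, 1.171, -0.0]
wrist_force: [-0.3, -0.2, 1.6]
opening: 0.376
gripper_force: 0.0
```

```bash
python3 -c "
from h import *
go(.5424,.1733,.11,44)"
```

```text
t 8.65 pos [0.542  0.1722 0.1486] psi 43.8 q6 0.92 | shift cm [ 0.1  -0.05  3.86] | turn z -0.2 tilt [-0.  0. -0.] | F [-0.3 -0.2  1.6] M [-0.092  0.119  0.014] open mm 35.0 gf 0.0
```

>>> servo_tool(plan="159 0.1 -0.1 1.9 0 0 0;159 0 0 1.9 0 0 0;159 0 0 0 0 0 0;255 0 0 0 0 0 0;255 0 0 0 0 0 0;255 0 0 0 0 0 0;255 0 0 0 0 0 0;255 0 0 0 0 0 0", grip_force=15)

```text
t: 9.65
tool_pos: [0.543, 0.1734, 0.1113]
tcp_rot: [2.912, 1.175, 0.003]
wrist_force: [1.8, -2.5, 2.4]
opening: 0.082
gripper_force: 14.9
```

```bash
python3 -c "
from h import *
go(.5424,.1733,.11,44)"
```

```text
t 9.65 pos [0.543  0.1734 0.1113] psi 43.9 q6 0.92 | shift cm [-0.04 -0.03  0.13] | turn z -0.1 tilt [ 0.1 -0.1 -0. ] | F [ 1.8 -2.5  2.4] M [-0.585 -0.196 -0.1  ] open mm 7.6 gf 14.9
```

>>> servo_tool(plan="255 0 0 0 0 0 10.5;255 0 0 0 0 0 10.5;255 0 0 0 0 0 10.5;255 0 0 0 0 0 10.5;255 0 0 0 0 0 0;255 0 0 0 0 0 0", grip_force=20)

```text
t: 10.4
tool_pos: [0.5428, 0.1736, 0.1113]
tcp_rot: [3.141, 0.059, 0.003]
wrist_force: [2.5, -1.8, 5.0]
opening: 0.081
gripper_force: 19.9
```

```bash
python3 -c "
from h import *
go(.626,.1755,.15,68)"
```

```text
t 10.40 pos [0.5428 0.1736 0.1113] psi 2.2 q6 1.65 | shift cm [ 8.33  0.13 -3.85] | turn z -65.8 tilt [ 0.  -0.1 -0. ] | F [ 2.5 -1.8  5. ] M [-0.426 -0.228 -0.035] open mm 7.5 gf 19.9
```

>>> servo_tool(plan="159 0 0 0 0 0 0;159 0 0 0 0 0 0;159 0 0 0 0 0 0;159 0 0 -1.9 0 0 0;159 0 0 -1.9 0 0 0;159 4.15 0.1 0 0 0 0;159 4.2 0.1 0 0 0 0;159 0 0 0 0 0 -9.4", grip_force=15)

```text
t: 11.4
tool_pos: [0.6278, 0.1744, 0.1478]
tcp_rot: [-3.126, -0.316, -0.001]
wrist_force: [-0.8, -0.1, -0.8]
opening: 0.374
gripper_force: 0.0
```

>>> servo_tool(plan="159 0 0 0 0 0 -9.4;159 0 0 0 0 0 -9.4;159 0 0 0 0 0 -9.4;159 0 0 0 0 0 -9.4;159 0 0 0 0 0 -9.4;159 0 0 0 0 0 -9.4;159 0 0 0 0 0 0;159 0 0 0 0 0 0")

```text
t: 12.4
tool_pos: [0.6254, 0.1747, 0.1484]
tcp_rot: [-2.61, -1.747, 0.001]
wrist_force: [-0.2, -0.1, 0.9]
opening: 0.375
gripper_force: 0.0
```

```bash
python3 -c "
from h import *
go(.627,.1747,.11,68)
t=imaging.camera('top'); s=imaging.camera('side')
crop(s,230,150,125,80,6,'a4')"
```

```text
t 12.40 pos [0.6254 0.1747 0.1484] psi 67.6 q6 0.49 | shift cm [0.06 0.15 3.84] | turn z -0.4 tilt [-0.  0. -0.] | F [-0.2 -0.1  0.9] M [-0.128  0.148 -0.04 ] open mm 34.9 gf 0.0
```

View pics/a4.png

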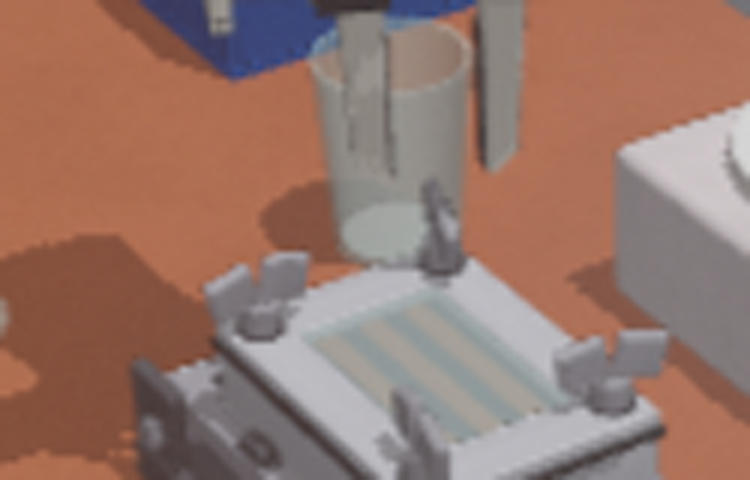

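Crop a4 shows wing 3 at (258,295) and wing 1 at (610,370) turned by about 42 deg, with wing 2 at (440,235) between the raised fingers. Next is screw 2.

>>> servo_tool(plan="159 0.05 0.15 1.9 0 0 0;159 0 0 1.9 0 0 0;159 0 0 0 0 0 0;255 0 0 0 0 0 0;255 0 0 0 0 0 0;255 0 0 0 0 0 0;255 0 0 0 0 0 0;255 0 0 0 0 0 0", grip_force=15)

```text
t: 13.5
tool_pos: [0.6272, 0.1747, 0.1113]
tcp_rot: [2.608, 1.751, 0.001]
wrist_force: [-1.1, 0.3, 4.3]
opening: 0.084
gripper_force: 14.9
```

```bash
python3 -c "
from h import *
go(.627,.1747,.11,68)"
```

```text
t 13.50 pos [0.6272 0.1747 0.1113] psi 67.8 q6 0.49 | shift cm [-0.01 -0.02  0.13] | turn z -0.2 tilt [ 0. -0. -0.] | F [-1.1  0.3  4.3] M [0.05  0.452 0.042] open mm 7.8 gf 14.9
```

>>> servo_tool(plan="255 0 0 0 0 0 10.5;255 0 0 0 0 0 10.5;255 0 0 0 0 0 10.5;255 0 0 0 0 0 10.5;255 0 0 0 0 0 0;255 0 0 0 0 0 0;159 0 0 0 0 0 0;159 0 0 0 0 0 0", grip_force=20)

```text
t: 14.5
tool_pos: [0.6271, 0.1743, 0.1103]
tcp_rot: [3.062, 0.703, -0.0]
wrist_force: [0.7, 0.3, -0.2]
opening: 0.25
gripper_force: 0.0
```

>>> servo_tool(plan="159 0 0 0 0 0 0;159 0 0 -1.9 0 0 0;159 0 0 -1.9 0 0 0;159 0 0 0 0 0 0", grip_force=15)

```text
t: 15.0
tool_pos: [0.6283, 0.1745, 0.1502]
tcp_rot: [3.062, 0.701, 0.005]
wrist_force: [0.1, 0.2, 1.4]
opening: 0.373
gripper_force: 0.0
```

```bash
python3 -c "
from h import *
go(.5442,.054,.15,86)"
```

```text
t 15.00 pos [0.6283 0.1745 0.1502] psi 25.8 q6 1.22 | shift cm [-12.82   7.2   -0.01] | turn z -60.2 tilt [ 0.1 -0.2 -0. ] | F [0.1 0.2 1.4] M [-0.034  0.123  0.013] open mm 34.7 gf 0.0
```

>>> servo_tool(plan="159 -4.27 2.4 0 0 0 0;159 -4.27 2.4 0 0 0 0;159 -4.27 2.4 0 0 0 0;159 0 0 0 0 0 -10;159 0 0 0 0 0 -10;159 0 0 0 0 0 -10;159 0 0 0 0 0 -10;159 0 0 0 0 0 -10")

```text
t: 16.0
tool_pos: [0.5425, 0.054, 0.1476]
tcp_rot: [-2.473, -1.936, 0.002]
wrist_force: [-0.0, 0.1, -0.0]
opening: 0.375
gripper_force: 0.0
```

>>> servo_tool(plan="159 0 0 0 0 0 -10;159 0 0 0 0 0 0;159 0 0 0 0 0 0")

```text
t: 16.38
tool_pos: [0.5428, 0.054, 0.1481]
tcp_rot: [-2.305, -2.134, 0.001]
wrist_force: [-0.2, -0.1, 0.3]
opening: 0.372
gripper_force: 0.0
```

```bash
python3 -c "
from h import *
go(.5442,.054,.11,86)"
```

```text
t 16.38 pos [0.5428 0.054  0.1481] psi 85.6 q6 -0.03 | shift cm [0.01 0.15 3.81] | turn z -0.4 tilt [-0. -0.  0.] | F [-0.2 -0.1  0.3] M [-0.067  0.073  0.02 ] open mm 34.6 gf 0.0
```

>>> servo_tool(plan="159 0 0.15 1.9 0 0 0;159 0 0 1.9 0 0 0;159 0 0 0 0 0 0;255 0 0 0 0 0 0;255 0 0 0 0 0 0;255 0 0 0 0 0 0;255 0 0 0 0 0 0;255 0 0 0 0 0 0", grip_force=15)

```text
t: 17.38
tool_pos: [0.5454, 0.0538, 0.1113]
tcp_rot: [2.301, 2.137, 0.002]
wrist_force: [1.5, -0.1, 3.3]
opening: 0.082
gripper_force: 14.9
```

```bash
python3 -c "
from h import *
go(.5442,.054,.11,86)"
```

```text
t 17.38 pos [0.5454 0.0538 0.1113] psi 85.8 q6 -0.03 | shift cm [ 0.01 -0.12  0.13] | turn z -0.2 tilt [0.1 0.  0. ] | F [ 1.5 -0.1  3.3] M [-0.107 -0.202 -0.046] open mm 7.6 gf 14.9
```

Screw 4 at half completes the first round. I'll pause after it, then start the second round on the same screw; the order will be 4, 2, 1, 3, with each pair diagonal.

>>> servo_tool(plan="255 0 0 0 0 0 10.5;255 0 0 0 0 0 10.5;255 0 0 0 0 0 10.5;255 0 0 0 0 0 10.5;255 0 0 0 0 0 0;255 0 0 0 0 0 0", grip_force=20)

```text
t: 18.12
tool_pos: [0.5455, 0.0538, 0.1113]
tcp_rot: [2.912, 1.175, 0.003]
wrist_force: [3.5, -0.5, 4.5]
opening: 0.085
gripper_force: 19.9
```

>>> servo_tool(plan="255 0 0 0 0 0 10.5;255 0 0 0 0 0 10.5;255 0 0 0 0 0 10.5;255 0 0 0 0 0 10.5;255 0 0 0 0 0 0;255 0 0 0 0 0 0")

```text
t: 18.88
tool_pos: [0.5444, 0.0536, 0.1105]
tcp_rot: [3.141, 0.055, -0.0]
wrist_force: [2.7, -2.1, 1.3]
opening: 0.083
gripper_force: 20.0
```

```bash
python3 -c "
from h import *
go(.5442,.054,.11,-8)"
```

```text
t 18.88 pos [0.5444 0.0536 0.1105] psi 2.0 q6 1.43 | shift cm [-0.02 -0.04  0.05] | turn z 10.0 tilt [0. 0. 0.] | F [ 2.7 -2.1  1.3] M [-0.427 -0.195  0.043] open mm 7.7 gf 20.0
```

>>> servo_tool(plan="255 0 0 0 0 0 4;255 0 0 0 0 0 0;255 0 0 0 0 0 0")

```text
t: 19.25
tool_pos: [0.5444, 0.0537, 0.1105]
tcp_rot: [3.141, -0.057, -0.0]
wrist_force: [1.5, -2.7, 0.1]
opening: 0.087
gripper_force: 20.0
```

```bash
python3 -c "
from h import *
go(.5442,.054,.11,-8)"
```

```text
t 19.25 pos [0.5444 0.0537 0.1105] psi -2.1 q6 1.50 | shift cm [-0.02 -0.03  0.05] | turn z 5.9 tilt [0. 0. 0.] | F [ 1.5 -2.7  0.1] M [-0.529 -0.252 -0.04 ] open mm 8.1 gf 20.0
```

>>> servo_tool(plan="255 0 0 0 0 0 4;255 0 0 0 0 0 0;255 0 0 0 0 0 0")

```text
t: 19.62
tool_pos: [0.5445, 0.0538, 0.1105]
tcp_rot: [3.137, -0.168, -0.0]
wrist_force: [1.2, -3.0, 0.9]
opening: 0.083
gripper_force: 20.0
```

```bash
python3 -c "
from h import *
go(.5442,.054,.11,-8)"
```

```text
t 19.62 pos [0.5445 0.0538 0.1105] psi -6.1 q6 1.57 | shift cm [-0.03 -0.02  0.05] | turn z 1.9 tilt [0. 0. 0.] | F [ 1.2 -3.   0.9] M [-0.498 -0.256 -0.028] open mm 7.7 gf 20.0
```

>>> servo_tool(plan="255 0 0 0 0 0 4;255 0 0 0 0 0 0;255 0 0 0 0 0 0")

```text
t: 20.0
tool_pos: [0.5445, 0.0538, 0.1106]
tcp_rot: [3.129, -0.277, -0.0]
wrist_force: [2.7, -3.6, -0.5]
opening: 0.087
gripper_force: 20.0
```

```bash
python3 -c "
from h import *
go(.627,.1745,.15,26)"
```

```text
t 20.00 pos [0.5445 0.0538 0.1106] psi -10.1 q6 1.64 | shift cm [  6.   -13.33  -3.95] | turn z -36.1 tilt [0. 0. 0.] | F [ 2.7 -3.6 -0.5] M [-0.566 -0.187  0.201] open mm 8.1 gf 20.0
```

The torque jumped to 0.2 N m at 96 deg, so screw 4 is on its stop. Next is screw 2.

>>> servo_tool(plan="159 0 0 0 0 0 0;159 0 0 0 0 0 0;159 0 0 0 0 0 0;159 0 0 -2 0 0 0;159 0 0 -1.9 0 0 0;159 2 -4.44 0 0 0 0;159 2 -4.44 0 0 0 0;159 2 -4.44 0 0 0 0", grip_force=15)

```text
t: 21.0
tool_pos: [0.6279, 0.1756, 0.1498]
tcp_rot: [-3.129, 0.281, 0.0]
wrist_force: [-0.0, 0.2, 0.8]
opening: 0.379
gripper_force: 0.0
```

>>> servo_tool(plan="159 0 0 0 0 0 -9;159 0 0 0 0 0 -9;159 0 0 0 0 0 -9;159 0 0 0 0 0 -9;159 0 0 0 0 0 0;159 0 0 0 0 0 0")

```text
t: 21.75
tool_pos: [0.6271, 0.1744, 0.1495]
tcp_rot: [-3.063, -0.696, 0.001]
wrist_force: [-0.6, 0.5, -0.6]
opening: 0.374
gripper_force: 0.0
```

```bash
python3 -c "
from h import *
go(.627,.1745,.11,26)"
```

```text
t 21.75 pos [0.6271 0.1744 0.1495] psi 25.6 q6 1.22 | shift cm [-0.   -0.01  3.95] | turn z -0.4 tilt [-0.  0. -0.] | F [-0.6  0.5 -0.6] M [-0.024  0.212 -0.037] open mm 34.8 gf 0.0
```

>>> servo_tool(plan="159 0 0 2 0 0 0;159 0 0 1.9 0 0 0;159 0 0 0 0 0 0;255 0 0 0 0 0 0;255 0 0 0 0 0 0;255 0 0 0 0 0 0;255 0 0 0 0 0 0;255 0 0 0 0 0 0", grip_force=20)

```text
t: 22.75
tool_pos: [0.6274, 0.175, 0.1114]
tcp_rot: [-3.062, -0.7, -0.002]
wrist_force: [-1.5, 3.4, 4.7]
opening: 0.087
gripper_force: 20.0
```

>>> servo_tool(plan="255 0 0 0 0 0 10.5;255 0 0 0 0 0 10.5;255 0 0 0 0 0 10.5;255 0 0 0 0 0 10.5;255 0 0 0 0 0 0;255 0 0 0 0 0 0")

```text
t: 23.5
tool_pos: [0.6274, 0.175, 0.1114]
tcp_rot: [-3.109, 0.444, -0.001]
wrist_force: [-1.3, 3.5, 5.3]
opening: 0.085
gripper_force: 20.0
```

```bash
python3 -c "
from h import *
go(.627,.1745,.11,-28)"
```

```text
t 23.50 pos [0.6274 0.175  0.1114] psi -16.2 q6 1.95 | shift cm [-0.02  0.06  0.14] | turn z 11.8 tilt [-0.1 -0.   0. ] | F [-1.3  3.5  5.3] M [ 0.585  0.529 -0.038] open mm 7.9 gf 20.0
```

>>> servo_tool(plan="255 0 0 0 0 0 4;255 0 0 0 0 0 0;255 0 0 0 0 0 0")

```text
t: 23.88
tool_pos: [0.6274, 0.175, 0.1114]
tcp_rot: [-3.092, 0.552, -0.001]
wrist_force: [-2.3, 3.3, 5.5]
opening: 0.084
gripper_force: 20.0
```

```bash
python3 -c "
from h import *
go(.627,.1745,.11,-28)"
```

```text
t 23.88 pos [0.6274 0.175  0.1114] psi -20.2 q6 2.02 | shift cm [-0.02  0.06  0.14] | turn z 7.8 tilt [-0.1 -0.   0. ] | F [-2.3  3.3  5.5] M [ 0.617  0.451 -0.03 ] open mm 7.8 gf 20.0
```

>>> servo_tool(plan="255 0 0 0 0 0 4;255 0 0 0 0 0 0;255 0 0 0 0 0 0")

```text
t: 24.25
tool_pos: [0.6274, 0.175, 0.1114]
tcp_rot: [-3.071, 0.658, -0.001]
wrist_force: [-2.8, 3.2, 5.5]
opening: 0.091
gripper_force: 20.9
```

```bash
python3 -c "
from h import *
go(.627,.1745,.11,-28)"
```

```text
t 24.25 pos [0.6274 0.175  0.1114] psi -24.2 q6 2.09 | shift cm [-0.01  0.06  0.14] | turn z 3.8 tilt [-0.1 -0.   0. ] | F [-2.8  3.2  5.5] M [0.599 0.449 0.414] open mm 8.5 gf 20.9
```

Screw 2 is on its stop (0.41 N m). Next is screw 1.

>>> servo_tool(plan="159 0 0 0 0 0 0;159 0 0 0 0 0 0;159 0 0 0 0 0 0;159 0 0 -2 0 0 0;159 0 0 -1.9 0 0 0;159 0 0 0 0 0 -6;159 0 0 0 0 0 -6;159 0 0 0 0 0 0", grip_force=15)

```text
t: 25.25
tool_pos: [0.6272, 0.1741, 0.1495]
tcp_rot: [3.123, -0.337, -0.0]
wrist_force: [-0.1, 0.3, -0.4]
opening: 0.375
gripper_force: 0.0
```

```bash
python3 -c "
from h import *
go(.6276,.0557,.15,-12.2)"
```

```text
t 25.25 pos [0.6272 0.1741 0.1495] psi -12.3 q6 1.89 | shift cm [ 2.56 11.56 -0.05] | turn z -0.1 tilt [0. 0. 0.] | F [-0.1  0.3 -0.4] M [-0.016  0.157 -0.005] open mm 34.9 gf 0.0
```

>>> servo_tool(plan="159 0.86 3.86 0 0 0 0;159 0.85 3.85 0 0 0 0;159 0.85 3.85 0 0 0 0;159 0 0 0 0 0 0;159 0 0 2 0 0 0;159 0 0 1.9 0 0 0;159 0 0 0 0 0 0;255 0 0 0 0 0 0", grip_force=20)

```text
t: 26.25
tool_pos: [0.6281, 0.0566, 0.1112]
tcp_rot: [-3.124, 0.335, -0.001]
wrist_force: [0.7, -0.1, -0.0]
opening: 0.312
gripper_force: 0.0
```

>>> servo_tool(plan="255 0 0 0 0 0 0;255 0 0 0 0 0 0;255 0 0 0 0 0 0;255 0 0 0 0 0 0")

```text
t: 26.75
tool_pos: [0.6281, 0.0554, 0.1114]
tcp_rot: [3.123, -0.335, 0.002]
wrist_force: [-1.1, -2.1, 4.3]
opening: 0.084
gripper_force: 20.0
```

```bash
python3 -c "
from h import *
go(.6276,.0557,.11,-12.2)"
```

```text
t 26.75 pos [0.6281 0.0554 0.1114] psi -12.2 q6 1.70 | shift cm [-0.05 -0.02  0.14] | turn z -0.0 tilt [ 0.  -0.1 -0. ] | F [-1.1 -2.1  4.3] M [-0.413  0.373  0.007] open mm 7.8 gf 20.0
```

>>> servo_tool(plan="255 0 0 0 0 0 10.5;255 0 0 0 0 0 10.5;255 0 0 0 0 0 10.5;255 0 0 0 0 0 10.5;255 0 0 0 0 0 0;255 0 0 0 0 0 0")

```text
t: 27.5
tool_pos: [0.6285, 0.0562, 0.1114]
tcp_rot: [-2.798, 1.426, -0.002]
wrist_force: [1.4, 0.9, 6.2]
opening: 0.085
gripper_force: 20.0
```

```bash
python3 -c "
from h import *
go(.6276,.0557,.11,-12.2)"
```

```text
t 27.50 pos [0.6285 0.0562 0.1114] psi -54.0 q6 2.43 | shift cm [-0.01  0.1   0.14] | turn z -41.8 tilt [-0.1 -0.   0. ] | F [1.4 0.9 6.2] M [ 0.123  0.049 -0.029] open mm 7.9 gf 20.0
```

>>> servo_tool(plan="255 0 0 0 0 0 4;255 0 0 0 0 0 0;255 0 0 0 0 0 0")

```text
t: 27.88
tool_pos: [0.6286, 0.0562, 0.1114]
tcp_rot: [-2.746, 1.523, -0.003]
wrist_force: [0.9, 1.1, 5.4]
opening: 0.086
gripper_force: 20.0
```

```bash
python3 -c "
from h import *
go(.6276,.0557,.11,-12.2)"
```

```text
t 27.88 pos [0.6286 0.0562 0.1114] psi -58.0 q6 2.50 | shift cm [-0.01  0.12  0.14] | turn z -45.8 tilt [-0.1 -0.   0. ] | F [0.9 1.1 5.4] M [ 0.179 -0.041 -0.032] open mm 8.0 gf 20.0
```

>>> servo_tool(plan="255 0 0 0 0 0 4;255 0 0 0 0 0 0;255 0 0 0 0 0 0")

```text
t: 28.25
tool_pos: [0.6287, 0.0563, 0.1114]
tcp_rot: [-2.692, 1.617, -0.003]
wrist_force: [2.4, 1.3, 5.1]
opening: 0.087
gripper_force: 20.2
```

```bash
python3 -c "
from h import *
go(.6276,.0557,.11,-12.2)"
```

```text
t 28.25 pos [0.6287 0.0563 0.1114] psi -62.0 q6 2.56 | shift cm [-0.    0.12  0.14] | turn z -49.8 tilt [-0.1 -0.   0. ] | F [2.4 1.3 5.1] M [ 0.18  -0.053  0.304] open mm 8.1 gf 20.2
```

>>> servo_tool(plan="255 0 0 0 0 0 3;255 0 0 0 0 0 0;255 0 0 0 0 0 0")

```text
t: 28.62
tool_pos: [0.6286, 0.0563, 0.1114]
tcp_rot: [-2.649, 1.687, -0.003]
wrist_force: [1.0, 1.0, 5.2]
opening: 0.092
gripper_force: 20.9
```

```bash
python3 -c "
from h import *
go(.6276,.0557,.11,-12.2)"
```

```text
t 28.62 pos [0.6286 0.0563 0.1114] psi -65.0 q6 2.62 | shift cm [0.02 0.12 0.14] | turn z -52.8 tilt [-0.1 -0.   0. ] | F [1.  1.  5.2] M [ 0.245 -0.033  0.368] open mm 8.5 gf 20.9
```

Screw 1 is on its stop. The last one is screw 3.

>>> servo_tool(plan="159 0 0 0 0 0 0;159 0 0 0 0 0 0;159 0 0 0 0 0 0;159 0 0 -2 0 0 0;159 0 0 -1.9 0 0 0;159 0 0 0 0 0 -9.6;159 0 0 0 0 0 -9.6;159 0 0 0 0 0 -9.6", grip_force=15)

```text
t: 29.62
tool_pos: [0.6275, 0.0558, 0.1494]
tcp_rot: [2.987, -0.973, -0.001]
wrist_force: [0.1, 0.8, 0.1]
opening: 0.374
gripper_force: 0.0
```

>>> servo_tool(plan="159 0 0 0 0 0 -9.6;159 0 0 0 0 0 -9.6;159 0 0 0 0 0 -9.6;159 0 0 0 0 0 -9.6;159 0 0 0 0 0 0;159 0 0 0 0 0 0")

```text
t: 30.38
tool_pos: [0.6276, 0.0559, 0.1495]
tcp_rot: [-3.141, -0.049, 0.001]
wrist_force: [0.2, 0.3, -0.0]
opening: 0.375
gripper_force: 0.0
```

```bash
python3 -c "
from h import *
go(.543,.1735,.15,2.2)"
```

```text
t 30.38 pos [0.6276 0.0559 0.1495] psi 1.8 q6 1.45 | shift cm [ -8.09 -12.02  -0.05] | turn z -0.4 tilt [-0.  0. -0.] | F [ 0.2  0.3 -0. ] M [-0.017  0.196 -0.01 ] open mm 34.9 gf 0.0
```

>>> servo_tool(plan="159 -2.7 -4 0 0 0 0;159 -2.7 -4 0 0 0 0;159 -2.7 -4 0 0 0 0;159 0 0 0 0 0 0;159 0 0 2 0 0 0;159 0 0 1.9 0 0 0;159 0 0 0 0 0 0;255 0 0 0 0 0 0", grip_force=20)

```text
t: 31.38
tool_pos: [0.5436, 0.1726, 0.1112]
tcp_rot: [3.141, 0.052, 0.002]
wrist_force: [-0.9, 0.5, 0.7]
opening: 0.312
gripper_force: 0.0
```

>>> servo_tool(plan="255 0 0 0 0 0 0;255 0 0 0 0 0 0;255 0 0 0 0 0 0;255 0 0 0 0 0 0")

```text
t: 31.88
tool_pos: [0.5432, 0.1736, 0.1113]
tcp_rot: [-3.14, -0.054, -0.002]
wrist_force: [1.3, 2.3, 4.1]
opening: 0.087
gripper_force: 20.0
```

```bash
python3 -c "
from h import *
go(.543,.1735,.11,2.2)"
```

```text
t 31.88 pos [0.5432 0.1736 0.1113] psi 2.0 q6 1.65 | shift cm [-0.02  0.01  0.13] | turn z -0.2 tilt [-0.  -0.1  0. ] | F [1.3 2.3 4.1] M [ 0.413  0.167 -0.022] open mm 8.1 gf 20.0
```

>>> servo_tool(plan="255 0 0 0 0 0 10.5;255 0 0 0 0 0 10.5;255 0 0 0 0 0 10.5;255 0 0 0 0 0 10.5;255 0 0 0 0 0 4;255 0 0 0 0 0 0;255 0 0 0 0 0 0")

```text
t: 32.75
tool_pos: [0.5432, 0.1736, 0.1113]
tcp_rot: [-2.912, 1.175, -0.002]
wrist_force: [0.5, 4.4, 5.4]
opening: 0.086
gripper_force: 20.0
```

```bash
python3 -c "
from h import *
go(.543,.1735,.11,2.2)"
```

```text
t 32.75 pos [0.5432 0.1736 0.1113] psi -43.9 q6 2.45 | shift cm [-0.01  0.02  0.13] | turn z -46.1 tilt [-0.1 -0.   0. ] | F [0.5 4.4 5.4] M [ 0.775  0.204 -0.017] open mm 8.0 gf 20.0
```

>>> servo_tool(plan="255 0 0 0 0 0 4;255 0 0 0 0 0 0;255 0 0 0 0 0 0")

```text
t: 33.12
tool_pos: [0.5432, 0.1736, 0.1113]
tcp_rot: [-2.869, 1.276, -0.001]
wrist_force: [-0.3, 4.0, 5.7]
opening: 0.088
gripper_force: 20.0
```

```bash
python3 -c "
from h import *
go(.543,.1735,.11,2.2)"
```

```text
t 33.12 pos [0.5432 0.1736 0.1113] psi -48.0 q6 2.52 | shift cm [-0.01  0.02  0.13] | turn z -50.2 tilt [-0.1 -0.   0. ] | F [-0.3  4.   5.7] M [ 0.749  0.103 -0.095] open mm 8.2 gf 20.0
```

>>> servo_tool(plan="255 0 0 0 0 0 4;255 0 0 0 0 0 0;255 0 0 0 0 0 0")

```text
t: 33.5
tool_pos: [0.5432, 0.1736, 0.1113]
tcp_rot: [-2.824, 1.374, -0.002]
wrist_force: [0.0, 4.8, 5.8]
opening: 0.081
gripper_force: 20.6
```

```bash
python3 -c "
from h import *
go(.543,.1735,.11,2.2)"
```

```text
t 33.50 pos [0.5432 0.1736 0.1113] psi -51.9 q6 2.59 | shift cm [-0.    0.02  0.13] | turn z -54.1 tilt [-0.1 -0.   0. ] | F [0.  4.8 5.8] M [0.812 0.126 0.328] open mm 7.6 gf 20.6
```

>>> servo_tool(plan="255 0 0 0 0 0 3;255 0 0 0 0 0 0;255 0 0 0 0 0 0")

```text
t: 33.88
tool_pos: [0.5433, 0.1735, 0.1113]
tcp_rot: [-2.787, 1.447, -0.002]
wrist_force: [1.0, 3.5, 5.6]
opening: 0.09
gripper_force: 21.6
```

```bash
python3 -c "
from h import *
go(.543,.1735,.11,2.2)"
```

```text
t 33.88 pos [0.5433 0.1735 0.1113] psi -54.9 q6 2.64 | shift cm [-0.01  0.03  0.13] | turn z -57.1 tilt [-0.1 -0.   0. ] | F [1.  3.5 5.6] M [0.712 0.079 0.491] open mm 8.4 gf 21.6
```

All four screws are on their stops. Next is the knob: lift clear, turn to psi 91, and measure.

>>> servo_tool(plan="159 0 0 0 0 0 0;159 0 0 0 0 0 0;159 0 0 0 0 0 0;159 0 0 -3 0 0 0;159 0 0 -3 0 0 0;159 0 0 0 0 0 -10.4;159 0 0 0 0 0 -10.4;159 0 0 0 0 0 -10.4", grip_force=30)

```text
t: 34.88
tool_pos: [0.5425, 0.1728, 0.1705]
tcp_rot: [3.075, -0.639, -0.001]
wrist_force: [-0.8, 0.2, -0.1]
opening: 0.375
gripper_force: 0.0
```

>>> servo_tool(plan="80 0 0 0 0 0 -10.4;80 0 0 0 0 0 -10.4;80 0 0 0 0 0 -10.4;80 0 0 0 0 0 -10.4;80 0 0 0 0 0 -10.4;80 0 0 0 0 0 -10.4;80 0 0 0 0 0 -10.4;80 0 0 0 0 0 -10.4")

```text
t: 35.88
tool_pos: [0.5425, 0.1728, 0.1703]
tcp_rot: [-2.725, -1.564, 0.001]
wrist_force: [-0.1, 0.4, -0.4]
opening: 0.687
gripper_force: 0.0
```

>>> servo_tool(plan="80 0 0 0 0 0 -10.4;80 0 0 0 0 0 -10.4;80 0 0 0 0 0 -10.4;80 0 0 0 0 0 0;80 0 0 0 0 0 0")

```text
t: 36.5
tool_pos: [0.5426, 0.1729, 0.1705]
tcp_rot: [-2.214, -2.228, 0.001]
wrist_force: [-0.5, 0.7, 0.9]
opening: 0.686
gripper_force: 0.0
```

```bash
python3 -c "
from h import *
go(.588,-.0435,.12,91)
for i in range(9):
    th=i*.15; print(i*.15,(257*np.cos(th)-23*np.sin(th)).round(1),(32+257*np.sin(th)+23*np.cos(th)).round(1))
t=imaging.camera('top'); s=imaging.camera('side')
crop(t,200,180,150,105,5,'b1')"
```

```text
t 36.50 pos [0.5426 0.1729 0.1705] psi 90.4 q6 0.11 | shift cm [-21.67   4.4    5.05] | turn z -0.6 tilt [-0.  0. -0.] | F [-0.5  0.7  0.9] M [-0.079  0.099 -0.004] open mm 63.8 gf 0.0
0.0 257.0 55.0
0.15 250.7 93.1
0.3 238.7 129.9
0.44999999999999996 221.4 164.5
0.6 199.1 196.1
0.75 172.4 224.0
0.8999999999999999 141.7 247.6
1.05 107.9 266.4
1.2 71.7 279.9
```

View pics/b1.png

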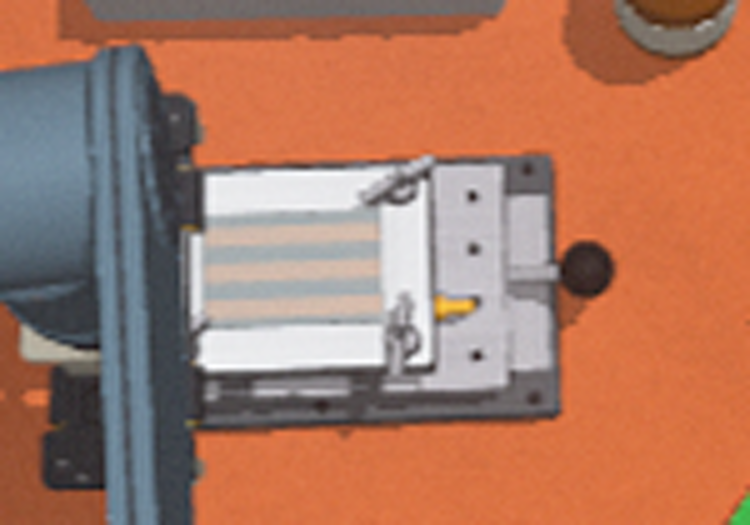

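Crop b1 shows the wings turned home and the knob unmoved at (587,268), which is (317.4,233.6) in the full image.

>>> servo_tool(plan="80 -5.42 1.1 0 0 0 0;80 -5.42 1.1 0 0 0 0;80 -5.42 1.1 0 0 0 0;80 -5.42 1.1 0 0 0 -0.6;80 0 0 0 0 0 0;80 0 0 4 0 0 0;80 0 0 0 0 0 0")

```text
t: 37.48
tool_pos: [0.5862, -0.0419, 0.1279]
tcp_rot: [-2.195, -2.239, 0.005]
wrist_force: [0.9, -0.7, 0.5]
opening: 0.683
gripper_force: 0.0
```

```bash
python3 -c "
from h import *
go(.588,-.0435,.047,91)"
```

```text
t 37.48 pos [ 0.5862 -0.0419  0.1279] psi 91.1 q6 -0.28 | shift cm [-0.18  0.23  8.09] | turn z 0.1 tilt [-0.4 -0.1  0. ] | F [ 0.9 -0.7  0.5] M [-0.061  0.034 -0.022] open mm 63.6 gf 0.0
```

>>> servo_tool(plan="80 -0.15 0.15 4 0 0 0;80 0 0 4 0 0 0;80 0 0 0 0 0 0;255 0 0 0 0 0 0;255 0 0 0 0 0 0;255 0 0 0 0 0 0;255 0 0 0 0 0 0;255 0 0 0 0 0 0", grip_force=30)

```text
t: 38.48
tool_pos: [0.5892, -0.0448, 0.0515]
tcp_rot: [-2.198, -2.243, 0.002]
wrist_force: [-4.9, -0.2, 6.9]
opening: 0.333
gripper_force: 30.0
```

```bash
python3 -c "
from h import *
go(.588,-.0435,.047,91)"
```

```text
t 38.48 pos [ 0.5892 -0.0448  0.0515] psi 91.2 q6 -0.28 | shift cm [ 0.14 -0.12  0.45] | turn z 0.2 tilt [-0.1  0.  -0. ] | F [-4.9 -0.2  6.9] M [-0.113  0.954  0.036] open mm 31.0 gf 30.0
```

The grip is about 4 mm above the ball's equator, so I'll regrip lower.

>>> servo_tool(plan="120 0 0 0 0 0 0;120 0 0 0.4 0 0 0;120 0 0 0 0 0 0;255 0 0 0 0 0 0;255 0 0 0 0 0 0;255 0 0 0 0 0 0;255 0 0 0 0 0 0", grip_force=35)

```text
t: 39.35
tool_pos: [0.5892, -0.0448, 0.0465]
tcp_rot: [-2.197, -2.243, 0.003]
wrist_force: [-5.2, -0.9, 3.0]
opening: 0.326
gripper_force: 35.0
```

```bash
python3 -c "
from h import *
go(.588,-.0435,.047,91)"
```

```text
t 39.35 pos [ 0.5892 -0.0448  0.0465] psi 91.2 q6 -0.28 | shift cm [ 0.13 -0.11 -0.05] | turn z 0.2 tilt [-0.1 -0.   0. ] | F [-5.2 -0.9  3. ] M [-0.224  1.117 -0.008] open mm 30.3 gf 35.0
```

>>> servo_tool(plan="255 0.15 0 -1.27 0 0 0;255 0.21 0 -1.27 0 0 0;255 0.27 0 -1.27 0 0 0;255 0.34 0 -1.25 0 0 0;255 0.4 0 -1.23 0 0 0;255 0.46 0 -1.21 0 0 0;255 0.52 0 -1.18 0 0 0;255 0.58 0 -1.15 0 0 0")

```text
t: 40.35
tool_pos: [0.5887, -0.0146, 0.1455]
tcp_rot: [-2.197, -2.243, 0.001]
wrist_force: [-4.8, -0.6, -9.6]
opening: 0.327
gripper_force: 35.0
```

```bash
python3 -c "
from h import *
go(.588,.214-.2275,.145,91)"
```

```text
t 40.35 pos [ 0.5887 -0.0146  0.1455] psi 91.2 q6 -0.23 | shift cm [ 0.11 -0.06  0.05] | turn z 0.2 tilt [-0.1 -0.   0. ] | F [-4.8 -0.6 -9.6] M [-0.251  0.903 -0.035] open mm 30.4 gf 35.0
```

>>> servo_tool(plan="255 0.62 0 -1.13 0 0 0;255 0.69 0 -1.09 0 0 0;255 0.74 0 -1.05 0 0 0;255 0.8 0 -1.02 0 0 0;255 0.84 0 -0.98 0 0 0;255 0.89 0 -0.93 0 0 0;255 0.94 0 -0.88 0 0 0;255 0.98 0 -0.84 0 0 0")

```text
t: 41.35
tool_pos: [0.5875, 0.0502, 0.2249]
tcp_rot: [-2.198, -2.243, 0.002]
wrist_force: [-5.6, -0.9, -8.1]
opening: 0.328
gripper_force: 35.0
```

```bash
python3 -c "
from h import *
go(.588,.213-.1627,.224,91)"
```

```text
t 41.35 pos [0.5875 0.0502 0.2249] psi 91.2 q6 -0.12 | shift cm [0.01 0.05 0.09] | turn z 0.2 tilt [-0.1  0.  -0. ] | F [-5.6 -0.9 -8.1] M [-0.489  0.869  0.004] open mm 30.5 gf 35.0
```

>>> servo_tool(plan="255 1.02 0 -0.79 0 0 0;255 1.07 0 -0.73 0 0 0;255 1.09 0 -0.68 0 0 0;255 1.13 0 -0.63 0 0 0;255 1.16 0 -0.57 0 0 0;255 1.18 0 -0.51 0 0 0;255 1.2 0 -0.45 0 0 0;255 0 0 0 0 0 0")

```text
t: 42.35
tool_pos: [0.5861, 0.13, 0.2697]
tcp_rot: [-2.197, -2.245, -0.003]
wrist_force: [-6.1, 2.0, -1.9]
opening: 0.325
gripper_force: 35.0
```

```bash
python3 -c "
from h import *
go(.585,.213-.084,.268,91)
s=imaging.camera('side'); cv2.imwrite('pics/c1.png',s['frame'])"
```

```text
t 42.35 pos [0.5861 0.13   0.2697] psi 91.2 q6 0.01 | shift cm [-0.1  -0.11  0.17] | turn z 0.2 tilt [ 0.1 -0.1 -0. ] | F [-6.1  2.  -1.9] M [ 0.081  1.216 -0.101] open mm 30.3 gf 35.0
```

View pics/c1.png

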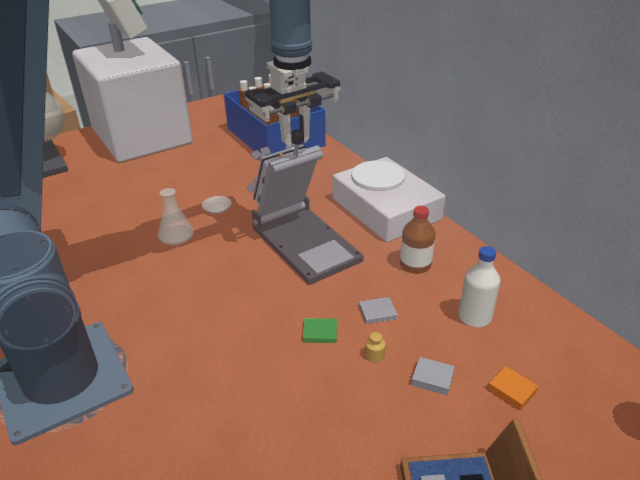

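Side view: the plate stands at about 1.15 rad and the pad is clear at (326,257). The nearer grey block was knocked from (366,307) to (379,310), so I'll re-measure. I'll let go of the knob and look again.

>>> servo_tool(plan="80 0 0 0 0 0 0;80 0 0 0 0 0 0;80 0 0 0 0 0 0;80 0 0 -3 0 0 0;80 0 0 -4 0 0 0;0 -5.5 0 0 0 0 0;0 -5.5 0 0 0 0 0;0 0 0 0 0 0 0")

```text
t: 43.4
tool_pos: [0.5896, 0.0143, 0.3381]
tcp_rot: [2.203, 2.237, 0.0]
wrist_force: [0.3, -0.5, -0.6]
opening: 0.957
gripper_force: 0.0
```

Run:
```python
from h import *
go(.585,.1,.3,91)
t=imaging.camera("top"); s=imaging.camera("side")
f=lambda c,x,y,w,h,k:cv2.resize(c["frame"][y:y+h,x:x+w],None,fx=k,fy=k,interpolation=cv2.INTER_CUBIC)
# top: blocks ; side: base+pad, blocks
a=f(t,280,200,200,100,4)      # 800x400
b=f(s,250,200,100,50,4); d=f(s,350,290,100,50,4)  # 400x200 each
b=f(s,260,222,100,50,4); d=f(s,355,295,100,50,4)  # 400x200 each... 
d=f(s,355,295,105,105,4)[:,:400]
d=cv2.resize(d,(200,200)) if 0 else f(s,355,345,100,50,4)
cv2.imwrite("pics/c2.png",np.vstack([a,np.hstack([b,f(s,345,290,100,50,4)])]))
```

```text
t 43.40 pos [0.5896 0.0143 0.3381] psi 90.9 q6 -0.18 | shift cm [ 8.58 -0.34  3.8 ] | turn z -0.1 tilt [0.1 0.1 0. ] | F [ 0.3 -0.5 -0.6] M [-0.072  0.107 -0.001] open mm 89.0 gf 0.0
```

View pics/c2.png

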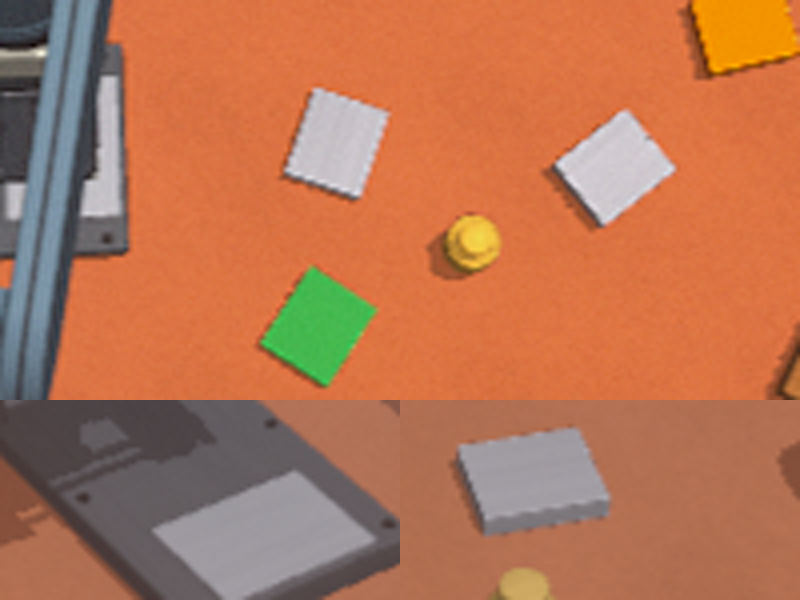

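Crop c2 shows grey block A at top (336,143), grey block B at top (614,168) and the pad in the side view. Only the two grey blocks are the ones meant; green and orange stay put. Now I'll fit the box poses and the pad in both views.

```bash
cat > box.py <<'E'
from h import *
from scipy.optimize import minimize
t=imaging.camera("top"); s=imaging.camera("side")
def mask(c,roi,k=4):
    x,y,w,h=roi; f=cv2.resize(c["frame"][y:y+h,x:x+w],None,fx=k,fy=k,interpolation=cv2.INTER_CUBIC)
    m=(cv2.cvtColor(f,cv2.COLOR_BGR2HSV)[...,1]<75).astype(np.uint8)
    n,l,st,_=cv2.connectedComponentsWithStats(m); return (l==1+np.argmax(st[1:,4])).astype(np.uint8)
def iou(p,views,h):
    r=0
    for c,roi,m in views:
        a=p[2]; d=[(i*.033*np.cos(a)-j*.028*np.sin(a)+p[0],i*.033*np.sin(a)+j*.028*np.cos(a)+p[1],z) for i in(-1,1) for j in(-1,1) for z in(0,h)]
        q=np.array([((proj(c,x)-roi[:2]+.5)*4-.5) for x in d])
        g=np.zeros_like(m); cv2.fillConvexPoly(g,cv2.convexHull(np.round(q*16).astype(np.int32)),1,cv2.LINE_AA,4)
        r-=(g&m).sum()/(g|m).sum()
    return r/len(views)
def fit(p0,rt,rs,hs=(.013,.016,.019,.022)):
    v=[(c,r,mask(c,r)) for c,r in((t,rt),(s,rs)) if r]
    for h in hs:
        o=min((minimize(iou,[*p0[:2],p0[2]+d],args=(v,h),method="Nelder-Mead",options=dict(initial_simplex=np.array([p0[:2]+[p0[2]+d]]*4)+np.vstack([np.zeros(3),np.diag([.006,.006,.15])]))) for d in(0,.1)),key=lambda o:o.fun)
        print(h,o.x[:2],"yaw %.1f"%np.degrees(o.x[2]),"iou %.3f"%-o.fun)
E
python3 - <<'E'
from box import *
A=np.mean([at(t,u/4+280,v/4+200,.016) for u,v in((314,87),(388,112),(360,198),(285,173))],0); print(A)
B=np.mean([at(t,u/4+280,v/4+200,.02) for u,v in((628,110),(676,168),(602,225),(553,167))],0); print(B)
ra=lambda c,p,w:tuple(int(i) for i in (*(proj(c,p)-w/2),w,w))
for P,y,w in((A,158,36),(B,128,40)): fit([P[0],P[1],np.radians(y)],ra(t,P,w),ra(s,P,52))
P=[at(s,u/4+260,(v-400)/4+222,.022) for u,v in((297,472),(375,540),(225,601),(152,527))]
print("pad",np.mean(P,0),[np.linalg.norm(P[i]-P[i-1]).round(4) for i in range(4)])
E
```

```text
[ 0.5879 -0.1772  0.016 ]
[ 0.5654 -0.3724  0.02  ]
0.013 [ 0.5907 -0.1766] yaw 159.2 iou 0.958
0.016 [ 0.5903 -0.1765] yaw 159.0 iou 0.930
0.019 [ 0.59   -0.1765] yaw 159.1 iou 0.903
0.022 [ 0.5903 -0.1766] yaw 158.9 iou 0.878
0.013 [ 0.5687 -0.3722] yaw 127.0 iou 0.931
0.016 [ 0.5685 -0.372 ] yaw 126.3 iou 0.948
0.019 [ 0.5683 -0.3723] yaw 126.7 iou 0.956
0.022 [ 0.5683 -0.3726] yaw 127.0 iou 0.934
pad [0.5891 0.0184 0.022 ] [np.float64(0.0981), np.float64(0.0781), np.float64(0.0995), np.float64(0.0787)]
```

A is 13 mm thick and B 19 mm, so the stack is 32 mm and the tilt about 0.16 rad, within limits. The pad's sides measure 98 x 78 mm, centred at (0.588, 0.019). B goes first, at the bottom.

```bash
python3 -c "
from h import *
go(.5675,-.3722,.25,127)"
```

```text
t 43.60 pos [0.5892 0.019  0.338 ] psi 91.2 q6 -0.18 | shift cm [-39.07  -3.     8.78] | turn z -35.8 tilt [ 0. -0. -0.] | F [-0.2 -0.4 -1. ] M [-0.047  0.084  0.022] open mm 92.9 gf 0.0
```

>>> servo_tool(plan="0 -4.88 -0.37 0 0 0 0;0 -4.88 -0.37 0 0 0 0;0 -4.88 -0.37 0 0 0 0;0 -4.88 -0.38 0 0 0 0;0 -4.88 -0.38 0 0 0 0;0 -4.89 -0.38 0 0 0 0;0 -4.89 -0.38 0 0 0 0;0 -4.89 -0.37 0 0 0 0", grip_force=35)

```text
t: 44.6
tool_pos: [0.568, -0.3731, 0.3379]
tcp_rot: [2.196, 2.246, 0.001]
wrist_force: [0.3, -0.1, -1.3]
opening: 1.002
gripper_force: 0.0
```

>>> servo_tool(plan="0 0 0 4.4 0 0 -9;0 0 0 4.4 0 0 -9;0 0 0 5 0 0 -9;0 0 0 5 0 0 -9;0 0 0 0 0 0 0;0 0 0 0 0 0 0")

```text
t: 45.35
tool_pos: [0.5685, -0.3732, 0.1519]
tcp_rot: [1.399, 2.81, -0.001]
wrist_force: [0.6, -0.5, 0.7]
opening: 1.002
gripper_force: 0.0
```

Run:
```python
from h import *
go(.5675,-.3722,.014,127)
import cv2
s=imaging.camera('side'); crop(s,340,230,200,170,4,'d1')
```

```text
t 45.35 pos [ 0.5685 -0.3732  0.1519] psi 127.1 q6 -1.39 | shift cm [ 0.18 -0.03 13.78] | turn z 0.1 tilt [0.  0.2 0. ] | F [ 0.6 -0.5  0.7] M [-0.061  0.016  0.013] open mm 93.2 gf 0.0
```

View pics/d1.png

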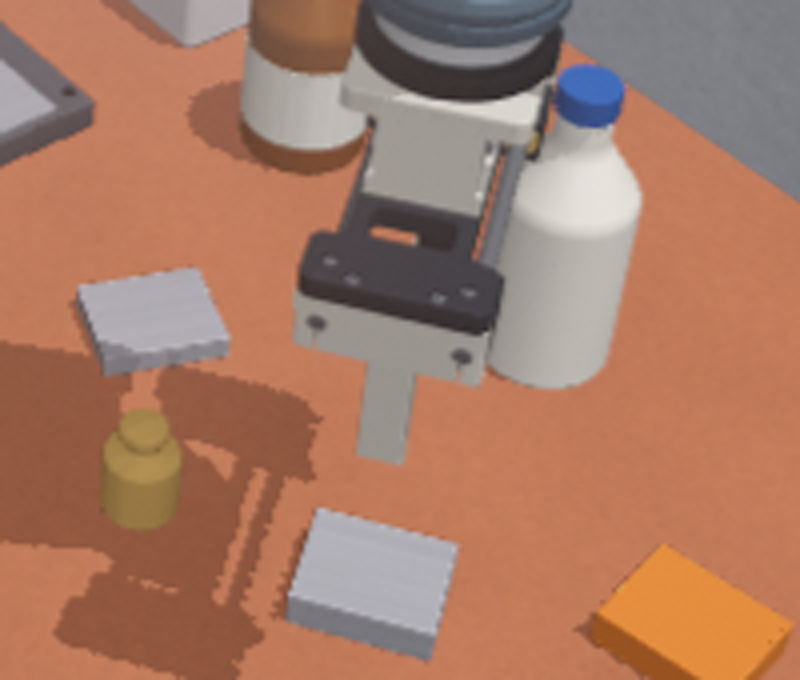

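Crop d1 shows the open gripper above B at (375,580), square to it and clear of the weight (140,470) and the wash bottle. I'll go down and grip.

>>> servo_tool(plan="0 0.1 0 4.6 0 0 0;0 0 0 4.6 0 0 0;0 0 0 2.5 0 0 0;0 0 0 2 0 0 0;0 0 0 0 0 0 0;255 0 0 0 0 0 0;255 0 0 0 0 0 0;255 0 0 0 0 0 0", grip_force=35)

```text
t: 46.4
tool_pos: [0.5668, -0.3727, 0.0137]
tcp_rot: [1.397, 2.812, -0.001]
wrist_force: [0.7, 0.4, 0.1]
opening: 0.726
gripper_force: 0.0
```

>>> servo_tool(plan="255 0 0 0 0 0 0;255 0 0 0 0 0 0")

```text
t: 46.65
tool_pos: [0.5665, -0.3724, 0.0131]
tcp_rot: [1.398, 2.813, 0.0]
wrist_force: [-0.3, 0.1, 2.2]
opening: 0.599
gripper_force: 35.0
```

Run:
```python
from h import *
go(.5675,-.3722,.014,127)
```

```text
t 46.65 pos [ 0.5665 -0.3724  0.0131] psi 127.2 q6 -1.39 | shift cm [-0.04  0.09 -0.09] | turn z 0.2 tilt [0. 0. 0.] | F [-0.3  0.1  2.2] M [ 0.102 -0.023 -0.03 ] open mm 55.7 gf 35.0
```

>>> servo_tool(plan="255 0 0 -2 0 0 0;255 0 0 -5 0 0 0;255 0 0 -5 0 0 0;255 0 0 -5 0 0 0;255 0 0 0 0 0 9;255 0 0 0 0 0 9;255 0 0 0 0 0 9;255 0 0 0 0 0 9")

```text
t: 47.65
tool_pos: [0.5658, -0.3719, 0.1829]
tcp_rot: [-2.204, -2.237, 0.0]
wrist_force: [0.5, -0.5, -6.2]
opening: 0.598
gripper_force: 35.0
```

Run:
```python
from h import *
go(.5875,.019,.18,91)
```

```text
t 47.65 pos [ 0.5658 -0.3719  0.1829] psi 90.9 q6 -0.76 | shift cm [39.05  2.76  0.33] | turn z -0.1 tilt [-0.1 -0.1  0. ] | F [ 0.5 -0.5 -6.2] M [-0.112  0.05   0.002] open mm 55.6 gf 35.0
```

>>> servo_tool(plan="255 4.34 0.3 0 0 0 0;255 4.34 0.3 0 0 0 0;255 4.34 0.31 0 0 0 0;255 4.34 0.31 0 0 0 0;255 4.34 0.31 0 0 0 0;255 4.34 0.31 0 0 0 0;255 4.34 0.31 0 0 0 0;255 4.34 0.31 0 0 0 0")

```text
t: 48.65
tool_pos: [0.5833, -0.0232, 0.1832]
tcp_rot: [-2.198, -2.243, 0.001]
wrist_force: [1.3, 0.5, -4.7]
opening: 0.599
gripper_force: 35.0
```

>>> servo_tool(plan="255 4.33 0.3 0 0 0 0;255 0 0 0 0 0 0;255 0 0 0 0 0 0")

```text
t: 49.02
tool_pos: [0.5858, 0.0184, 0.183]
tcp_rot: [2.198, 2.245, -0.001]
wrist_force: [-1.0, -0.1, -5.4]
opening: 0.604
gripper_force: 35.0
```

Run:
```python
from h import *
go(.5875,.019,.036,91)
```

```text
t 49.02 pos [0.5858 0.0184 0.183 ] psi 91.2 q6 -0.18 | shift cm [ 0.07  0.18 14.7 ] | turn z 0.2 tilt [-0.  0. -0.] | F [-1.  -0.1 -5.4] M [-0.091  0.068 -0.006] open mm 56.2 gf 35.0
```

>>> servo_tool(plan="255 0.05 0.15 4 0 0 0;255 0 0 4 0 0 0;255 0 0 4 0 0 0;255 0 0 2 0 0 0;255 0 0 0.4 0 0 0;255 0 0 0.3 0 0 0;255 0 0 0 0 0 0")

```text
t: 49.9
tool_pos: [0.5884, 0.0186, 0.0368]
tcp_rot: [2.198, 2.242, 0.002]
wrist_force: [0.5, 0.2, -5.9]
opening: 0.599
gripper_force: 35.0
```

Run:
```python
from h import *
go(.5875,.019,.035,91)
```

```text
t 49.90 pos [0.5884 0.0186 0.0368] psi 91.1 q6 -0.18 | shift cm [ 0.04 -0.09  0.18] | turn z 0.1 tilt [0.1 0.  0. ] | F [ 0.5  0.2 -5.9] M [-0.045  0.045  0.024] open mm 55.7 gf 35.0
```

>>> servo_tool(plan="255 0 0 0.1 0 0 0;255 0 0 0.1 0 0 0;255 0 0 0 0 0 0")

```text
t: 50.28
tool_pos: [0.5882, 0.0191, 0.0351]
tcp_rot: [2.198, 2.243, 0.001]
wrist_force: [-2.5, -0.6, 5.2]
opening: 0.596
gripper_force: 35.0
```

Run:
```python
from h import *
go(.5875,.019,.035,91)
```

```text
t 50.27 pos [0.5882 0.0191 0.0351] psi 91.2 q6 -0.18 | shift cm [-0.   -0.07  0.01] | turn z 0.2 tilt [0.1 0.  0. ] | F [-2.5 -0.6  5.2] M [-0.1    0.755 -0.001] open mm 55.5 gf 35.0
```

B is seated on the pad. I'll release it and go to A.

>>> servo_tool(plan="30 0 0 0 0 0 0;30 0 0 0 0 0 0;30 0 0 0 0 0 0;0 0 0 -3 0 0 0;0 0 0 -5 0 0 0;0 0 0 -5 0 0 0;0 -4.9 0 0 0 0 0;0 -4.9 0 0 0 0 0")

```text
t: 51.28
tool_pos: [0.5902, -0.0795, 0.1649]
tcp_rot: [2.195, 2.244, 0.002]
wrist_force: [0.1, -0.4, -0.4]
opening: 1.0
gripper_force: 0.0
```

>>> servo_tool(plan="0 -4.9 0 0 0 0 -9.7;0 0 0 0 0 0 -9.7;0 0 0 0 0 0 -9.7;0 0 0 0 0 0 -9.7;0 0 0 0 0 0 -9.7;0 0 0 0 0 0 -9.7;0 0 0 0 0 0 -9.7;0 0 0 0 0 0 0")

```text
t: 52.28
tool_pos: [0.5905, -0.1278, 0.1636]
tcp_rot: [-0.573, -3.089, -0.0]
wrist_force: [-0.2, 0.2, 0.3]
opening: 0.996
gripper_force: 0.0
```

Run:
```python
from box import *
go(.5893,-.1767,.015,159)
# A from the side view only (arm overhead), B on the pad, plate seen in side
ra=lambda c,p,w:tuple(int(i) for i in (*(proj(c,p)-w/2),w,w))
fit([.59,-.1767,np.radians(159)],None,ra(s,(.59,-.1767,.01),46),(.013,))
```

```text
t 52.38 pos [ 0.5905 -0.1278  0.1636] psi 158.9 q6 -1.60 | shift cm [-1.65 -4.6  14.86] | turn z -0.1 tilt [ 0. -0. -0.] | F [-0.2 -0.  -0.3] M [-0.02  -0.017  0.033] open mm 93.2 gf 0.0
0.013 [ 0.5914 -0.1759] yaw 158.8 iou 0.957
```

>>> servo_tool(plan="0 -1.7 -4.6 0 0 0 0;0 0 0 0 0 0 0;0 0 0 5 0 0 0;0 0 0 5 0 0 0;0 0 0 2.8 0 0 0;0 0 0 2 0 0 0;0 0 0 0 0 0 0;255 0 0 0 0 0 0", grip_force=35)

```text
t: 53.38
tool_pos: [0.5906, -0.1768, 0.0166]
tcp_rot: [0.572, 3.088, -0.0]
wrist_force: [-0.5, 0.0, -0.0]
opening: 0.937
gripper_force: 0.0
```

Run:
```python
from h import *
go(.59,-.1767,.014,159)
```

```text
t 53.38 pos [ 0.5906 -0.1768  0.0166] psi 159.0 q6 -1.68 | shift cm [ 0.06 -0.01  0.26] | turn z 0.0 tilt [0.  0.1 0. ] | F [-0.5  0.  -0. ] M [-0.032  0.014  0.012] open mm 87.1 gf 0.0
```

>>> servo_tool(plan="255 0 0 0 0 0 0;255 0 0 0 0 0 0;255 0 0 0 0 0 0;255 0 0 0 0 0 0")

```text
t: 53.88
tool_pos: [0.5902, -0.1771, 0.0163]
tcp_rot: [0.571, 3.089, -0.001]
wrist_force: [-0.6, 0.5, 3.0]
opening: 0.599
gripper_force: 35.0
```

Run:
```python
from h import *
go(.59,-.1767,.014,159)
```

```text
t 53.88 pos [ 0.5902 -0.1771  0.0163] psi 159.1 q6 -1.68 | shift cm [0.03 0.04 0.23] | turn z 0.1 tilt [-0.  0. -0.] | F [-0.6  0.5  3. ] M [-0.178  0.124 -0.001] open mm 55.7 gf 35.0
```

>>> servo_tool(plan="255 0 0 -2 0 0 0;255 0 0 -5 0 0 0;255 0 0 -5 0 0 0;255 0 0 -4 0 0 0;255 0 0 0 0 0 9.7;255 0 0 0 0 0 9.7;255 0 0 0 0 0 9.7;255 0 0 0 0 0 9.7")

```text
t: 54.88
tool_pos: [0.5893, -0.1765, 0.1747]
tcp_rot: [-1.571, -2.718, -0.0]
wrist_force: [0.5, -0.8, -2.6]
opening: 0.599
gripper_force: 35.0
```

>>> servo_tool(plan="255 0 0 0 0 0 9.7;255 0 0 0 0 0 9.7;255 0 0 0 0 0 9.7;255 0 0 0 0 0 0;255 0 0 0 0 0 0")

```text
t: 55.5
tool_pos: [0.5897, -0.1767, 0.1752]
tcp_rot: [-2.194, -2.247, 0.0]
wrist_force: [0.2, 0.3, -2.8]
opening: 0.596
gripper_force: 35.0
```

Run:
```python
from h import *
go(.588,.019,.18,91)
```

```text
t 55.50 pos [ 0.5897 -0.1767  0.1752] psi 91.3 q6 -0.50 | shift cm [19.57  0.29 -0.47] | turn z 0.3 tilt [-0.1 -0.   0. ] | F [ 0.2  0.3 -2.8] M [-0.101  0.081 -0.028] open mm 55.5 gf 35.0
```

>>> servo_tool(plan="255 4.9 0.05 0 0 0 0;255 4.9 0.05 0 0 0 0;255 4.9 0.05 0 0 0 0;255 4.9 0.05 0 0 0 0;255 0 0 0 0 0 0;255 0 0 5 0 0 0;255 0 0 4 0 0 0;255 0 0 0 0 0 0")

```text
t: 56.5
tool_pos: [0.5852, 0.0186, 0.0825]
tcp_rot: [-2.194, -2.24, 0.008]
wrist_force: [-1.0, -0.2, -3.0]
opening: 0.599
gripper_force: 35.0
```

Run:
```python
from h import *
go(.588,.019,.058,91)
```

```text
t 56.50 pos [0.5852 0.0186 0.0825] psi 91.2 q6 -0.18 | shift cm [0.03 0.3  2.45] | turn z 0.2 tilt [-0.4 -0.1  0. ] | F [-1.  -0.2 -3. ] M [-0.036  0.068 -0.003] open mm 55.7 gf 35.0
```

>>> servo_tool(plan="255 0 0.1 1.2 0 0 0;255 0 0 0.8 0 0 0;255 0 0 0 0 0 0;255 0 0 0 0 0 0")

```text
t: 57.0
tool_pos: [0.5895, 0.0191, 0.0665]
tcp_rot: [2.198, 2.243, 0.001]
wrist_force: [0.8, -0.0, -3.6]
opening: 0.598
gripper_force: 35.0
```

Run:
```python
from h import *
go(.588,.019,.058,91)
```

```text
t 57.00 pos [0.5895 0.0191 0.0665] psi 91.2 q6 -0.18 | shift cm [-0.   -0.15  0.85] | turn z 0.2 tilt [0.1 0.  0. ] | F [ 0.8 -0.  -3.6] M [-0.091  0.049  0.022] open mm 55.6 gf 35.0
```

>>> servo_tool(plan="255 0 -0.1 0.5 0 0 0;255 0 0 0.2 0 0 0;255 0 0 0.1 0 0 0;255 0 0 0.1 0 0 0;255 0 0 0 0 0 0")

```text
t: 57.62
tool_pos: [0.588, 0.0191, 0.0573]
tcp_rot: [2.199, 2.244, -0.0]
wrist_force: [-1.9, 0.6, 3.1]
opening: 0.594
gripper_force: 35.0
```

Run:
```python
from h import *
go(.588,.019,.0573,91)
```

```text
t 57.62 pos [0.588  0.0191 0.0573] psi 91.2 q6 -0.18 | shift cm [-0.01  0.   -0.  ] | turn z 0.2 tilt [0. 0. 0.] | F [-1.9  0.6  3.1] M [-0.054  0.584  0.032] open mm 55.2 gf 35.0
```

A is seated on B at exactly the expected height. I'll release and go back to the knob.

>>> servo_tool(plan="30 0 0 0 0 0 0;30 0 0 0 0 0 0;30 0 0 0 0 0 0;30 0 0 -3 0 0 0;60 0 0 -6 0 0 0;80 0 0 -6 0 0 0;80 0 0 -6 0 0 0;80 0 0 -6 0 0 0")

```text
t: 58.62
tool_pos: [0.5878, 0.0192, 0.3289]
tcp_rot: [2.198, 2.243, 0.001]
wrist_force: [0.5, -1.4, -0.6]
opening: 0.69
gripper_force: 0.0
```

>>> servo_tool(plan="80 0 0 -1.5 0 0 0;80 3.7 0 0 0 0 0;80 3.7 0 0 0 0 0;80 3.6 0 0 0 0 0;80 0 0 0 0 0 0;80 0 0 0 0 0 0")

```text
t: 59.38
tool_pos: [0.5856, 0.1286, 0.3408]
tcp_rot: [-2.198, -2.244, 0.002]
wrist_force: [0.6, -0.1, 0.3]
opening: 0.69
gripper_force: 0.0
```

Run:
```python
from h import *
go(.5861,.130,.27,91)
t=imaging.camera("top"); s=imaging.camera("side")
# stack check: grey-mask centroid of stack region vs. predicted top-face corners, side view
x,y,w,h=270,205,110,90
f=s["frame"][y:y+h,x:x+w].copy(); f=cv2.resize(f,None,fx=6,fy=6,interpolation=cv2.INTER_CUBIC)
c,n=np.cos(1.5866),np.sin(1.5866)
def cs(z,a,b,px=.588,py=.019): return [(px+c*i-n*j,py+n*i+c*j,z) for i,j in((-a,-b),(a,-b),(a,b),(-a,b))]
for z,a,b,col in((.054,.033,.028,(0,0,255)),(.041,.033,.028,(255,0,0)),(.022,.04,.05,(0,255,0))):
    q=np.array([(proj(s,p)-(x,y)+.5)*6 for p in cs(z,a,b)]).astype(int); cv2.polylines(f,[q.reshape(-1,1,2)],True,col,1)
cv2.imwrite("pics/e1.png",f)
g=proj(t,(.588,.019,.054)); print(g)
```

```text
t 59.38 pos [0.5856 0.1286 0.3408] psi 91.2 q6 0.01 | shift cm [0.14 0.06 7.08] | turn z 0.2 tilt [-0.1  0.  -0. ] | F [ 0.6 -0.1  0.3] M [-0.128  0.043 -0.094] open mm 64.2 gf 0.0
[294.3088 234.4917]
```

View pics/e1.png

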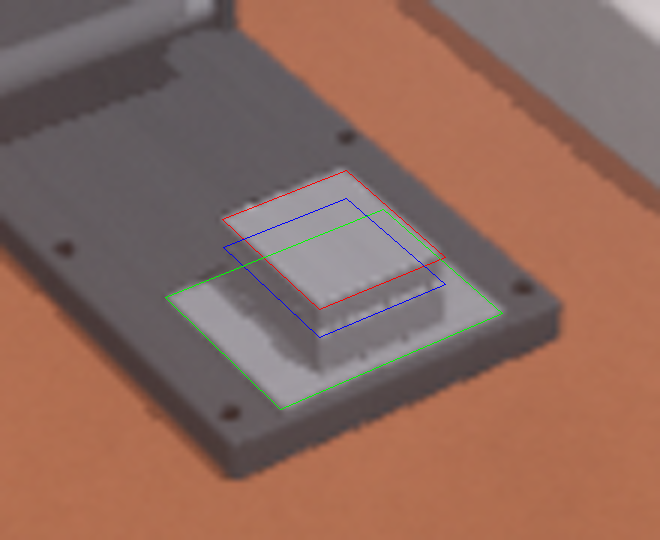

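Crop e1 shows the stack lying on the predicted outlines: red is A's top, blue is the joint, green is the pad. It is flat and centred. Now the knob again.

>>> servo_tool(plan="80 0.1 0 3.6 0 0 0;80 0 0.05 3.5 0 0 0;80 0 0 0 0 0 0;255 0 0 0 0 0 0;255 0 0 0 0 0 0;255 0 0 0 0 0 0;255 0 0 0 0 0 0;255 0 0 0 0 0 0", grip_force=35)

```text
t: 60.48
tool_pos: [0.5861, 0.1301, 0.2716]
tcp_rot: [2.198, 2.244, 0.0]
wrist_force: [-2.2, 0.0, 5.8]
opening: 0.327
gripper_force: 35.0
```

Run:
```python
from h import *
go(.5861,.130,.27,91)
```

```text
t 60.48 pos [0.5861 0.1301 0.2716] psi 91.2 q6 0.01 | shift cm [-0.01  0.    0.16] | turn z 0.2 tilt [0. 0. 0.] | F [-2.2  0.   5.8] M [-0.229  0.626 -0.064] open mm 30.4 gf 35.0
```

>>> servo_tool(plan="255 -1.2 0 0.45 0 0 0;255 -1.18 0 0.51 0 0 0;255 -1.16 0 0.57 0 0 0;255 -1.13 0 0.63 0 0 0;255 -1.09 0 0.68 0 0 0;255 -1.07 0 0.73 0 0 0;255 -1.02 0 0.79 0 0 0;255 -0.98 0 0.84 0 0 0")

```text
t: 61.48
tool_pos: [0.5876, 0.0417, 0.2173]
tcp_rot: [-2.197, -2.242, 0.001]
wrist_force: [-2.1, 4.3, -3.8]
opening: 0.324
gripper_force: 35.0
```

Run:
```python
from h import *
go(.5875,.0402,.2165,91)
```

```text
t 61.48 pos [0.5876 0.0417 0.2173] psi 91.2 q6 -0.14 | shift cm [-0.15 -0.01  0.08] | turn z 0.2 tilt [-0.1 -0.1  0. ] | F [-2.1  4.3 -3.8] M [ 0.826  0.473 -0.013] open mm 30.1 gf 35.0
```

>>> servo_tool(plan="255 -0.94 0 0.88 0 0 0;255 -0.89 0 0.93 0 0 0;255 -0.84 0 0.98 0 0 0;255 -0.8 0 1.02 0 0 0;255 -0.74 0 1.05 0 0 0;255 -0.69 0 1.09 0 0 0;255 -0.62 0 1.13 0 0 0;255 -0.58 0 1.15 0 0 0")

```text
t: 62.48
tool_pos: [0.5887, -0.0193, 0.1353]
tcp_rot: [-2.198, -2.243, 0.001]
wrist_force: [-3.4, 3.5, -3.1]
opening: 0.324
gripper_force: 35.0
```

Run:
```python
from h import *
go(.588,-.0195,.134,91)
```

```text
t 62.48 pos [ 0.5887 -0.0193  0.1353] psi 91.2 q6 -0.24 | shift cm [-0.01 -0.07  0.13] | turn z 0.2 tilt [-0.1 -0.   0. ] | F [-3.4  3.5 -3.1] M [0.806 0.615 0.001] open mm 30.2 gf 35.0
```

>>> servo_tool(plan="255 -0.52 0 1.18 0 0 0;255 -0.46 0 1.21 0 0 0;255 -0.4 0 1.2 0 0 0;255 -0.15 0 0.5 0 0 0;255 -0.1 0 0.3 0 0 0;255 0 0 0 0 0 0")

```text
t: 63.22
tool_pos: [0.589, -0.0352, 0.0939]
tcp_rot: [-2.198, -2.244, 0.001]
wrist_force: [-7.7, 5.2, 7.6]
opening: 0.328
gripper_force: 35.0
```

Run:
```python
from h import *
go(.588,-.0365,.0873,91)
```

```text
t 63.23 pos [ 0.589  -0.0352  0.0939] psi 91.2 q6 -0.27 | shift cm [-0.13 -0.1   0.66] | turn z 0.2 tilt [-0. -0.  0.] | F [-7.7  5.2  7.6] M [0.742 1.51  0.145] open mm 30.5 gf 35.0
```

The force has reversed, so the roller is at the stack or nearly there. I'll open and let the plate settle by itself, then move clear.

>>> servo_tool(plan="150 0 0 0 0 0 0;80 0 0 0 0 0 0;80 0 0 0 0 0 0;80 0 0 0 0 0 0;80 0 0 0 0 0 0;80 0 0 0 0 0 0;80 0 0 0 0 0 0;80 0 0 0 0 0 0")

```text
t: 64.22
tool_pos: [0.5896, -0.0355, 0.0926]
tcp_rot: [2.199, 2.244, -0.0]
wrist_force: [-0.6, 0.1, 0.2]
opening: 0.685
gripper_force: 0.0
```

>>> servo_tool(plan="80 0 0 -4 0 0 0;80 0 0 -6 0 0 0;80 0 0 -6 0 0 0;80 -6 0 0 0 0 0;80 -6 0 0 0 0 0;80 -6 0 0 0 0 0;80 -6 0 0 0 0 0;80 0 0 0 0 0 0")

```text
t: 65.22
tool_pos: [0.5936, -0.2802, 0.2515]
tcp_rot: [-2.205, -2.238, 0.002]
wrist_force: [-0.1, 0.9, -0.8]
opening: 0.685
gripper_force: 0.0
```

```bash
cat > knob.py <<'E'
from h import *
t=imaging.camera("top"); s=imaging.camera("side")
# black ball: dark blob near the expected place in each view
def blob(c,p):
    u=proj(c,p); x,y=(u-22).astype(int); f=cv2.resize(c["frame"][y:y+44,x:x+44],None,fx=4,fy=4,interpolation=cv2.INTER_CUBIC)
    m=(f.max(2)<55).astype(np.uint8); m=cv2.morphologyEx(m,cv2.MORPH_OPEN,np.ones((9,9)))
    n,l,st,ce=cv2.connectedComponentsWithStats(m); i=1+np.argmax(st[1:,4]); print(st[i].tolist(),n); return (st[i,:2]+st[i,2:4]/2)/4+(x,y)-.5+.125
p=(.588,-.036,.0958); a,b=blob(t,p),blob(s,p)
k,e=tri(t,a,s,b); print(a,b,proj(t,p),proj(s,p),k,e)
for th in(.12,.16,.18,.2): print(th,32+257*np.sin(th)+23*np.cos(th))
go(.5,-.2,.3,91)
E
python3 knob.py
```

```text
Traceback (most recent call last):
  File "knob.py", line 8, in <module>
    p=(.588,-.036,.0958); a,b=blob(t,p),blob(s,p)
                              ~~~~^^^^^
  File "knob.py", line 7, in blob
    n,l,st,ce=cv2.connectedComponentsWithStats(m); i=1+np.argmax(st[1:,4]); print(st[i].tolist(),n); return (st[i,:2]+st[i,2:4]/2)/4+(x,y)-.5+.125
                                                       ~~~~~~~~~^^^^^^^^^^
ValueError: attempt to get argmax of an empty sequence
```

```bash
sed -i 's/<55)/<f.max(2).min()+28)/' knob.py; sed -i 's/i=1+np/print(f.max(2).min()); i=1+np/' knob.py; python3 knob.py
```

```text
29
[83, 101, 13, 9, 117] 2
56
[67, 63, 57, 57, 2509] 2
[313. 235.] [339.5 241.5] [313.8206 231.3625] [338.8338 241.5285] [ 0.5829 -0.0362  0.0969] 0.011184477140524847
0.12 85.60063589789121
0.16 95.65100661750064
0.18 100.6390053045636
0.2 105.5995493046793
t 65.42 pos [ 0.5945 -0.2742  0.2525] psi 91.2 q6 -0.62 | shift cm [ 7.62 -9.29 -4.74] | turn z 0.2 tilt [-0. -0.  0.] | F [-0.4 -0.1 -0.1] M [-0.071  0.089 -0.004] open mm 63.6 gf 0.0
```

The side-view ball blob is clean at (339.5,241.5), against (338.8,241.5) predicted for a tilt of 0.16 rad. So the roller rests on the full 32 mm stack. I'll wait a second, confirm nothing is moving, and hand in.

>>> servo_tool(plan="80 0 0 0 0 0 0;80 0 0 0 0 0 0;80 0 0 0 0 0 0;80 0 0 0 0 0 0;80 0 0 0 0 0 0;80 0 0 0 0 0 0;80 0 0 0 0 0 0;80 0 0 0 0 0 0")

```text
t: 66.42
tool_pos: [0.5945, -0.2755, 0.2525]
tcp_rot: [-2.199, -2.244, -0.0]
wrist_force: [0.3, 0.4, 0.9]
opening: 0.68
gripper_force: 0.0
```

```bash
python3 knob.py | sed -n 4,5p
python3 - <<'E'
from h import *
# stack's lower block edge and bystanders vs. start pictures (side view): mean change at each bystander
s=imaging.camera("side"); a=cv2.imread("pics/side0.png"); c1=cv2.imread("pics/c1.png")
d=cv2.absdiff(s["frame"],a).max(2)
for n,(u,v) in dict(amber=(418,245),wash=(479,290),weight=(375,348),flask=(172,220),dish=(216,206),beaker=(295,175),green=(320,330),orange=(513,386)).items():
    print(n,(d[v-15:v+15,u-15:u+15]>50).mean().round(2),end=" ")
E
```

```text
amber 0.13 wash 0.0 weight 0.0 flask 0.0 dish 0.0 beaker 0.02 green 0.0 orange 0.0 Traceback (most recent call last):
  File "knob.py", line 8, in <module>
    p=(.588,-.036,.0958); a,b=blob(t,p),blob(s,p)
                              ~~~~^^^^^
  File "knob.py", line 7, in blob
    n,l,st,ce=cv2.connectedComponentsWithStats(m); print(f.max(2).min()); i=1+np.argmax(st[1:,4]); print(st[i].tolist(),n); return (st[i,:2]+st[i,2:4]/2)/4+(x,y)-.5+.125
                                                                              ~~~~~~~~~^^^^^^^^^^
    return _wrapfunc(a, 'argmax', axis=axis, out=out, **kwds)
    return bound(*args, **kwds)
ValueError: attempt to get argmax of an empty sequence
```

```bash
sed -i 's/a,b=blob(t,p),blob(s,p)/print(blob(s,p),proj(s,p)); raise SystemExit/' knob.py; python3 knob.py && python3 -c "
from plant import workorder
print(workorder.job_done())"
```

```text
56
[67, 63, 57, 56, 2497] 2
[339.5   241.375] [338.8338 241.5285]
the job is handed in; nothing more can be done
None
```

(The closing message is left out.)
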